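# Carton up the bread rolls

## Task

First fold all four walls of the carton fully upright. Then lift the lid off the steel bread pan by its knob and lay it flat on the bench, let go of it, move every roll from the pan into the carton so that each lies on the carton's floor (none piled up or standing on end), and finally put the lid back on the empty pan, seated and level. The carton's walls must still stand upright at the end; leave the loaf, the bottle and the jar alone.

Things in the scene. Friction and masses are not known exactly. Their poses are not given: they have to be found in the camera images.
- carton: Folding carton of brown board; its base is fixed to the bench between four steel pins 12 mm tall that stand 10 mm outside its corners in x and in y. Origin: centre of the base's underside, on the bench. Base 170 mm along its x, 196 mm along its y, 4 mm thick. A stiff wall panel is hinged along each of the four base edges.
- pan: Open stainless steel bread pan, fixed to the bench. Outside 206 mm along its x, 176 mm along its y, 60 mm tall; walls and floor 4 mm. Origin: centre of its underside, on the bench.
- lid: Loose pan lid, 300 g, starts seated: plate 212 (x) x 182 (y) x 3 mm; below it a locating rim 192 x 162 mm outside, 8 mm deep, which drops inside the pan walls (3 mm play per side). Blue block knob at centre, 50 (x) x 24 (y) x 30 mm tall. Origin: centre of the rim's underside, z up; plate top 11 mm, knob top 41 mm above it. Origin height 0 lying on the bench, 52 mm when seated.
- wall_a (a joint): Carton wall on the base's -x edge: panel 192 mm long, 60 high, 4 thick, blue stripe outside. Crease (hinge) along that edge, 85 mm from the carton's centre, 2 mm above the bench. Angle, rad: 0 flat outward on the bench, 1.57 upright, where it stops; starts at 0.35 to 0.65. Stiff crease: about 1 N at the free edge moves it, it stays where left. A fingertip fits under it to push it up.
- wall_a_edge (a point): Middle of the free edge of that -x wall, 61 mm from the crease, in mid-thickness; its x points from the crease to the edge.
- wall_b (a joint): Carton wall on the base's +x edge: panel 192 mm long, 60 high, 4 thick, blue stripe outside. Crease (hinge) along that edge, 85 mm from the carton's centre, 2 mm above the bench. Angle, rad: 0 flat outward on the bench, 1.57 upright, where it stops; starts at 0.35 to 0.65. Stiff crease: about 1 N at the free edge moves it, it stays where left. A fingertip fits under it to push it up.
- wall_b_edge (a point): Middle of the free edge of that +x wall, 61 mm from the crease, in mid-thickness; its x points from the crease to the edge.
- wall_c (a joint): Carton wall on the base's -y edge: panel 160 mm long, 60 high, 4 thick, blue stripe outside. Crease (hinge) along that edge, 98 mm from the carton's centre, 2 mm above the bench. Angle, rad: 0 flat outward on the bench, 1.57 upright, where it stops; starts at 0.35 to 0.65. Stiff crease: about 1 N at the free edge moves it, it stays where left. A fingertip fits under it to push it up.
- wall_c_edge (a point): Middle of the free edge of that -y wall, 61 mm from the crease, in mid-thickness; its x points from the crease to the edge.
- wall_d (a joint): Carton wall on the base's +y edge: panel 160 mm long, 60 high, 4 thick, blue stripe outside. Crease (hinge) along that edge, 98 mm from the carton's centre, 2 mm above the bench. Angle, rad: 0 flat outward on the bench, 1.57 upright, where it stops; starts at 0.35 to 0.65. Stiff crease: about 1 N at the free edge moves it, it stays where left. A fingertip fits under it to push it up.
- wall_d_edge (a point): Middle of the free edge of that +y wall, 61 mm from the crease, in mid-thickness; its x points from the crease to the edge.
- roll1: Rigid crusty bread roll, brown with pale cuts on top, 80 mm long (x), 42 wide (y), 38 tall, rounded edges, 80 g. Origin: its centre. Two to four rolls are present; each starts on the pan's floor under the lid, lengthwise along the pan's x, about 48 mm (along x) and 36 mm (along y) from the pan's centre.
- roll2: Rigid crusty bread roll, brown with pale cuts on top, 80 mm long (x), 42 wide (y), 38 tall, rounded edges, 80 g. Origin: its centre. Two to four rolls are present; each starts on the pan's floor under the lid, lengthwise along the pan's x, about 48 mm (along x) and 36 mm (along y) from the pan's centre.
- roll3: Rigid crusty bread roll, brown with pale cuts on top, 80 mm long (x), 42 wide (y), 38 tall, rounded edges, 80 g. Origin: its centre. Two to four rolls are present; each starts on the pan's floor under the lid, lengthwise along the pan's x, about 48 mm (along x) and 36 mm (along y) from the pan's centre.
- roll4: Rigid crusty bread roll, brown with pale cuts on top, 80 mm long (x), 42 wide (y), 38 tall, rounded edges, 80 g. Origin: its centre. Two to four rolls are present; each starts on the pan's floor under the lid, lengthwise along the pan's x, about 48 mm (along x) and 36 mm (along y) from the pan's centre.
- loaf: Bystander: round dark loaf, 120 mm across, 66 mm tall. Origin: centre of its underside.
- spray: Bystander: white bottle with red cap, 64 mm across, 150 mm tall. Origin: centre of its underside.
- jar: Bystander: amber jar, 72 mm across, 100 mm tall. Origin: centre of its underside.

How it is judged (in metres and radians):
On the way, in this order (a step that is already met when the one before it is completed fails the run):
1. all four carton walls stand upright (value of joint each of wall_a, wall_b, wall_c, wall_d above 1.4 rad), for 0.3 s.
2. the lid lies flat on the bench, off the pan, let go (height (world z) of lid between -0.004 and 0.006 m and angle between lid's own z axis and vertical below 0.06 rad and linear speed of lid below 0.03 m/s and horizontal distance between lid and pan above 0.1 m and contact force between the fingers and lid below 0.3 N), for 0.3 s.
3. every roll lies on the carton's floor (x of roll1 in the frame of carton between -0.08 and 0.08 m and y of roll1 in the frame of carton between -0.094 and 0.094 m and z of roll1 in the frame of carton between 0.015 and 0.032 m and linear speed of each of roll1, roll2, roll3, roll4 below 0.03 m/s and x of roll2 in the frame of carton between -0.08 and 0.08 m and y of roll2 in the frame of carton between -0.094 and 0.094 m and z of roll2 in the frame of carton between 0.015 and 0.032 m and x of roll3 in the frame of carton between -0.08 and 0.08 m and y of roll3 in the frame of carton between -0.094 and 0.094 m and z of roll3 in the frame of carton between 0.015 and 0.032 m and x of roll4 in the frame of carton between -0.08 and 0.08 m and y of roll4 in the frame of carton between -0.094 and 0.094 m and z of roll4 in the frame of carton between 0.015 and 0.032 m), for 0.2 s.
4. the lid is seated level on the pan (x of lid in the frame of pan between -0.006 and 0.006 m and y of lid in the frame of pan between -0.006 and 0.006 m and z of lid in the frame of pan between 0.049 and 0.0555 m and angle between lid's own z axis and vertical below 0.05 rad and linear speed of lid below 0.03 m/s), for 0.2 s.
At the end, for the whole second after the job is handed in: All walls beyond 1.40 rad; every roll at rest on the carton floor between its walls (centre 15 to 32 mm above the carton underside); lid at rest on the pan, centred within 6 mm in x and y, origin 49 to 55.5 mm above the pan underside, tilt under 0.05 rad (all of step 1 and all of step 3 and all of step 4); the robot touches nothing.
It fails at once if the loaf is pushed more than 5 cm or tipped over (distance of loaf from where it was at the start of the episode above 0.05 m or angle between loaf's own z axis and vertical above 0.4 rad).
It fails at once if the spray is pushed more than 5 cm or tipped over (distance of spray from where it was at the start of the episode above 0.05 m or angle between spray's own z axis and vertical above 0.4 rad).
It fails at once if the jar is pushed more than 5 cm or tipped over (distance of jar from where it was at the start of the episode above 0.05 m or angle between jar's own z axis and vertical above 0.4 rad).
Of roll1, roll2, roll3, roll4 only 2 to 4 are there at a start; the rules pass over those that are not, and their reading is None.
At some moment in a run one of lid may be knocked a few centimetres aside while the robot is not near it.
Once in a run the grip may slacken for a moment while it holds something.
It also fails if it takes over 210 s, if anything falls off the work surface, if the arm or the gripper's body presses on something with over 40 N, if the wrist force passes 120 N, or if a joint passes its speed limit or range.

## Robot

A 6-joint arm with a two-finger parallel gripper is mounted at the origin on the work surface. World frame = base frame: x ahead of the robot, y to its left, z up, the work surface at z = 0. Lengths are in mm, angles in rad, forces in N, time in s.
With the tool pointing down it reaches from about 250 to 775 mm from the base axis. Payload 8.9 kg.
Tool frame: the origin (TCP) lies between the finger pads; the fingertips stand 25 mm ahead of it and the grasp point (between the pads) lies 6 mm ahead of it; z points along the fingers, y is the line along which they close (so a half turn about z gives the same grasp; the last joint's range is limited). The gripper opens to 85 mm and grips with 20 to 120 N. Pads are 22 mm wide; open, the fingers measure 114 mm over their backs; the gripper's body (76 mm by 85 mm) begins 54 mm behind the grasp point. The pads swing forward as they close: fully open they stand 13 mm farther back than shut.
Start: joints at [-1.443, 0.291, -0.153, 1.127, 0, 1.431], TCP at [138.416, -506.424, 256.305] pointing down, gripper open.
Joint ranges: [-2.52, 2.52], [-0.91, 1.74], [-1.3, 1.37], [-1.96, 2.02], [-1.52, 1.47], [-3.14, 3.14]. Speed limits (rad/s): [2.22, 2.22, 2.79, 3.14, 3.14, 3.14].

## Interface

Orientations are given as [roll, pitch, yaw] about the fixed x, y, z axes, in that order (R = Rz(yaw) Ry(pitch) Rx(roll)).
In Python, from plant import manip gives the robot as it stands. The module is installed in compiled form; this text tells all that it offers.
- The arm moves only by the tool jog_arm, never from a script. Its argument "deltas" is a list of rows, each an object of numbers: "wx", "wy", "wz": the turn, a rotation vector about the tool's x, y, z in rad; "x", "y", "z": the shift along the tool's x, y, z in mm; "gripper": the opening, from -1 (shut) to 1 (fully open). In form: [{"wx": .., "wy": .., "wz": .., "x": .., "y": .., "z": .., "gripper": ..}, ...]. A call has exactly 8 rows; each row is the pose to reach, as a shift and turn from the pose commanded when the call began, along the tool's axes at that moment; what a row does not reach only later rows make up. A row lasts 1/10 s, in which the tool goes at most 50 mm and 8.59 degrees, less where a joint would pass 70% of its speed; a pose out of reach is approached as far as the arm can. A call with a gripper value outside its range is refused whole. The fingers move at their own pace and stop on an object; "newtons" is the grip in N (left out, the last holds). Time passes only in rows, so rows that repeat a pose let the fingers close, or fill a call up. It gives the time, the measured TCP pose, the force, the opening and the grip force at its end, in the units of the state.
- manip.get_state(): the state, without advancing time (a new reading comes with each control period).
- manip.grab_frame(name): name is "scene" or "top"; returns (picture, depth): 480x640x3 uint8, blue, green, red; 480x640 float32, mm along the optical axis (not along the pixel's ray), 0 where there is no reading.
- manip.calibration(name): a dict with "fx", "fy", "cx", "cy" (pixels), "k1" (the pictures are not rectified: a ray, as slopes to the right and down, at radius r is drawn at 1 + k1 r^2 times it, then the intrinsics apply), "origin" and "attitude" of the camera in the world. Camera axes: x right, y down, z forward; pixel columns grow to the right and rows downward; lengths in mm; the calibration is good to about 2 mm. A picture is of the moment at which its call begins. calibration takes no time and is no camera call.
- manip.job_done(): hands the job in; it is judged then, once.
The state is a dict: "time_s": time; "joint_positions": joint angles; "joint_vel": joint speeds; "effort": joint torques, N m; "position": TCP position; "orientation": TCP orientation; "force": force on the tool from outside, world axes, zero at the start; "torque": the same for the moment, N m; "finger_gap": finger opening in mm; "grasp_force": force on a finger pad.
Only numpy, scipy, OpenCV 4.12 (cv2) and the standard library are available. Lean on these libraries where they do the work, as an engineer would, in place of code of your own. Each camera call takes 0.05 s, during which the arm holds its last target. There are 200 camera calls.

## Working session

There is one attempt and no reset: what is moved stays moved. The work goes in short steps, Python scripts to look and compute and a tool call to move; the robot and the scene stay as the last step left them, time stands still between calls to the robot, and variables do not carry over. Pictures are saved under pics/ and viewed, at most 14 in all, crops included, and the job is handed in when it is done.

Besides the shell and the picture viewer there is one more tool, called after "Call:" as name(argument=value, ...), one argument or row to a line, values as JSON. jog_arm: Moves the arm, as the interface text tells. Its arguments: {"type":"object","properties":{"deltas":{"type":"array","items":{"type":"object","properties":{"wx":{"type":"number"},"wy":{"type":"number"},"wz":{"type":"number"},"x":{"type":"number"},"y":{"type":"number"},"z":{"type":"number"},"gripper":{"type":"number"}}}},"newtons":{"type":"number"}},"required":["deltas"]}

```bash
mkdir -p pics; ls; cat > h.py <<'E'
import numpy as np, cv2
from plant import manip
from scipy.spatial.transform import Rotation as R
def cam(n):
    c=manip.calibration(n); return c
def rot(c):
    a=np.array(c["attitude"],float)
    return a if a.shape==(3,3) else R.from_euler('xyz',a).as_matrix()
def undist(c,u,v):
    xd=(np.asarray(u,float)-c["cx"])/c["fx"]; yd=(np.asarray(v,float)-c["cy"])/c["fy"]
    x,y=xd,yd
    for _ in range(10):
        s=1+c["k1"]*(x*x+y*y); x,y=xd/s,yd/s
    return np.stack([x,y,np.ones_like(x)],-1)
def plane(c,u,v,z):
    d=undist(c,u,v)@rot(c).T; o=np.array(c["origin"])
    return o+d*((z-o[2])/d[...,2])[...,None]
def cloud(c,dep):
    v,u=np.mgrid[0:480,0:640]
    p=(undist(c,u,v)*dep[...,None])@rot(c).T+np.array(c["origin"]); p[dep==0]=np.nan
    return p
E
python3 - <<'E'
from h import *
for n in("top","scene"):
    c=cam(n);print(c)
    f,d=manip.grab_frame(n);cv2.imwrite(f"pics/{n}0.png",f);np.savez(f"{n}0.npz",f=f,d=d)
print(manip.get_state())
E
```

```text
pics
{'fx': 611.1481605108008, 'fy': 611.1481605108008, 'cx': 317.47678973241756, 'cy': 244.8928029693767, 'k1': -0.04420195116405611, 'origin': array([ 480.78844831,  -18.05562999, 1378.67998291]), 'attitude': array([-3.06528948,  0.01863988, -1.57309762])}
{'fx': 451.3166428404653, 'fy': 451.3166428404653, 'cx': 322.16927172810045, 'cy': 238.93494556463693, 'k1': 0.022667116292666517, 'origin': array([1200.9797368 , -332.00749203,  789.2239294 ]), 'attitude': array([-2.35520358, -0.01262319,  1.10846742])}
{'time_s': 0.1, 'joint_positions': array([-1.44330322e+00,  2.91226112e-01, -1.54061639e-01,  1.12669818e+00,
       -3.15476438e-06,  1.43149111e+00]), 'joint_vel': array([ 0.00069873,  0.00012523,  0.0010811 , -0.00108658, -0.00020276,
       -0.00045027]), 'effort': array([ 1.41837638e-03, -5.37975883e+01,  3.31921041e+01,  9.26471927e-03,
       -2.23068268e-04,  8.96020708e-06]), 'position': array([ 138.36596216, -506.05510369,  255.7845627 ]), 'orientation': array([-3.14041414e+00, -1.62058160e-04,  2.66798234e-01]), 'force': array([-0.48440716,  0.56577173,  0.65472679]), 'torque': array([0.03031534, 0.01712041, 0.00072861]), 'grasp_force': 0.0, 'finger_gap': 85.6840263290486}
```

View pics/top0.png

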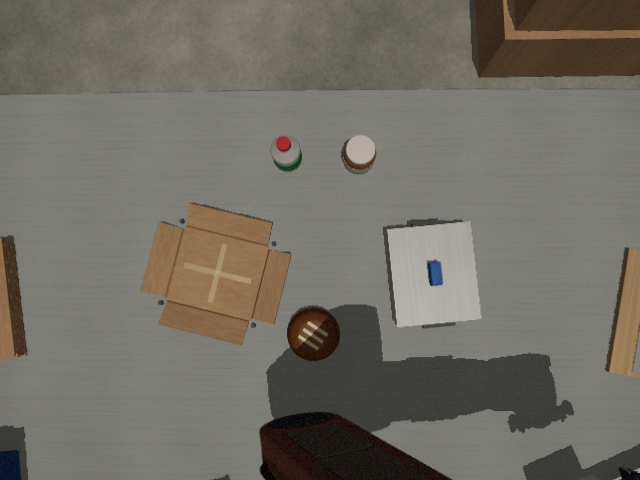

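View pics/scene0.png

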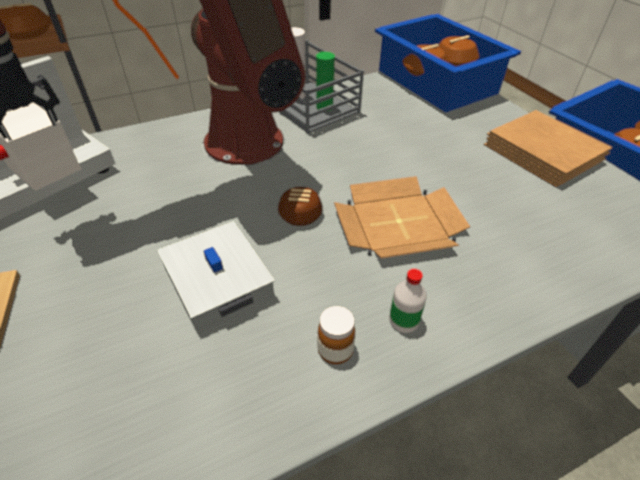

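Top view: the carton is at about (217,274) with pins at (182,221), (274,243), (161,302) and (253,325). The loaf is at (313,334), close to the carton's lower right, and the lid and knob are at (435,273). The bottle is at (286,153) and the jar at (359,152). The scene view shows the same layout.

```bash
python3 - <<'E'
from h import *
c=cam("top");z=np.load("top0.npz");f,d=z["f"],z["d"];P=cloud(c,d)
pins=np.array([(182,221),(274,243),(253,325),(161,302)])
q=plane(c,pins[:,0],pins[:,1],12.);print("pins",q.round(1),"ctr",q.mean(0).round(1),[np.linalg.norm(q[i]-q[i-3]).round(1) for i in range(4)])
for i in range(4):
    e=q[(i+1)%4]-q[i];print(np.arctan2(e[1],e[0]).round(4))
hsv=cv2.cvtColor(f,cv2.COLOR_BGR2HSV)
def biggest(m,lo,roi):
    mm=np.zeros_like(m);x0,y0,x1,y1=roi;mm[y0:y1,x0:x1]=m[y0:y1,x0:x1]
    cs,_=cv2.findContours(mm,cv2.RETR_EXTERNAL,cv2.CHAIN_APPROX_NONE);return max(cs,key=cv2.contourArea)
knob=cv2.inRange(hsv,(100,120,40),(130,255,255));k=biggest(knob,0,(380,210,490,330))[:,0]
for nm,pts,h in(("knob",k,93.),("lid",biggest(cv2.inRange(f,(185,185,185),(255,255,255)),0,(375,210,490,335))[:,0],63.)):
    w=plane(c,pts[:,0],pts[:,1],h)[:,:2].astype(np.float32);print(nm,cv2.minAreaRect(w), "z",np.nanmedian(P[pts[:,1],pts[:,0],2]))
print("bench z",P[180,430],P[100,150],"lid",P[240,410],P[310,460])
# panel heights sample: edge midpoints
for nm,(u,v) in dict(top=(230,222),left=(152,257),bot=(203,328),right=(280,287),floor=(200,255)).items(): print(nm,P[v,u].round(1))
for nm,(u,v) in dict(loaf=(313,334),spray=(284,144),jar=(361,145)).items(): print(nm,P[v,u].round(1))
E
```

```text
pins [[640.8 313.9  12. ]
 [590.  104.9  12. ]
 [406.9 151.3  12. ]
 [458.1 358.9  12. ]] ctr [523.9 232.2  12. ] [np.float64(215.1), np.float64(188.9), np.float64(213.8), np.float64(188.1)]
-1.8091
2.8935
1.3291
-0.2415Traceback (most recent call last):
  File "<stdin>", line 12, in <module>
  File "<stdin>", line 10, in biggest
ValueError: max() iterable argument is empty
```

```bash
cat >> h.py <<'E'
def biggest(m,roi):
    mm=np.zeros_like(m);x0,y0,x1,y1=roi;mm[y0:y1,x0:x1]=m[y0:y1,x0:x1]
    cs,_=cv2.findContours(mm,cv2.RETR_EXTERNAL,cv2.CHAIN_APPROX_NONE);return max(cs,key=cv2.contourArea)[:,0]
E
python3 - <<'E'
from h import *
c=cam("top");z=np.load("top0.npz");f,d=z["f"],z["d"];P=cloud(c,d)
hsv=cv2.cvtColor(f,cv2.COLOR_BGR2HSV)
print(f[273,435],hsv[273,435],f[240,410])
b=f.astype(int);knob=((b[...,0]-b[...,2])>50).astype(np.uint8)*255
lid=cv2.inRange(f,(150,150,150),(255,255,255))
for nm,m,roi,h in(("knob",knob,(400,240,470,300),93.),("lid",lid,(375,205,495,340),63.)):
    pts=biggest(m,roi);w=plane(c,pts[:,0],pts[:,1],h)[:,:2].astype(np.float32);print(nm,len(pts),cv2.minAreaRect(w),pts.min(0),pts.max(0))
print("bench z",P[180,430],P[100,150],"lid",P[240,410],P[310,460],"knob",P[273,435])
for nm,(u,v) in dict(top=(230,222),left=(152,257),bot=(203,328),right=(280,287),floor=(200,255)).items(): print(nm,P[v,u].round(1))
for nm,(u,v) in dict(loaf=(313,334),spray=(284,144),jar=(361,145)).items(): print(nm,P[v,u].round(1))
yaw=-.238;M=np.array([[np.cos(yaw),-np.sin(yaw)],[np.sin(yaw),np.cos(yaw)]])
L=(P[...,:2]-[523.9,232.2])@M; zz=P[...,2]
board=(hsv[...,0]<25)&(hsv[...,1]>60)
for nm,s,ax in(("a",-1,0),("b",1,0),("c",-1,1),("d",1,1)):
    m=board&(abs(L[...,1-ax])<60)&(s*L[...,ax]>(90,103)[ax])&(s*L[...,ax]<(155,165)[ax])&(zz>5)&(zz<60)
    x=s*L[...,ax][m]-(85,98)[ax];y=zz[m]-2;k=np.polyfit(x,y,1);print(nm,m.sum(),k.round(3),"ang",np.arctan(k[0]).round(3),"edge",x.max().round(1),np.percentile(y,98).round(1))
E
```

```text
[136  84  50] [108 161 136] [163 170 172]
knob 61 ((519.0916748046875, -241.91647338867188), (23.082948684692383, 46.15895462036133), 89.79145050048828) [430 262] [441 284]
lid 357 ((518.2471923828125, -243.4952392578125), (209.11898803710938, 180.9617462158203), 5.213876724243164) [387 222] [480 326]
bench z [ 734.03160034 -249.73604882   -2.49284166] [925.86044544 396.51759918   1.71298037] lid [ 591.58472737 -193.84913848   59.46817198] [ 440.56083719 -298.92199975   60.2761821 ] knob [ 519.0974114  -241.07367006   91.95538963]
top [637.1 203.5  19. ]
left [558.7 378.1  21.9]
bot [400.6 261.7  19.9]
right [491.2  90.2  24.1]
floor [564.2 274.1   1.4]
loaf [390.3  16.3  61.9]
spray [784.   73.2 142.8]
jar [791.2 -87.5  99.9]
a 1227 [0.446 1.666] ang 0.419 edge 56.7 28.3
b 1152 [0.551 1.491] ang 0.503 edge 54.0 32.4
c 1109 [0.408 2.636] ang 0.388 edge 54.6 27.1
d 1249 [0.424 0.508] ang 0.401 edge 58.7 26.7
```

```bash
cat > plan.py <<'E'
# working out of moves: world waypoints -> jog rows (tool axes at call start), rounded
import json,sys,numpy as np
from scipy.spatial.transform import Rotation as R, Slerp
CY=-.238;CO=np.array([523.9,232.2,0]);CR=R.from_euler('z',CY)
PY=.091;PO=np.array([518.5,-242.8,0])
def down(yaw): return R.from_euler('xyz',[np.pi,0,yaw])
def tilt(yaw,inward,th): return R.from_rotvec(th*np.cross([0,0,-1],inward))*down(yaw)
class Plan:
    def __init__(s):
        try: d=json.load(open('cmd.json'));s.p=np.array(d['p']);s.R=R.from_quat(d['q'])
        except FileNotFoundError: s.p=np.array([138.4,-506.4,256.3]);s.R=down(.2668)
        s.cp,s.cR=s.p,s.R;s.rows=[];s.g=None
    def row(s,p,Rr):
        d=s.cR.inv().apply(p-s.cp).round(0);w=(s.cR.inv()*Rr).as_rotvec().round(2)
        s.rows.append((d,w,s.g));
        if len(s.rows)==8: s.flush()
    def flush(s):
        out=[]
        for d,w,g in s.rows:
            r={k:float(v) for k,v in zip(("x","y","z","wx","wy","wz"),(*d,*w)) if v};r={k:int(v) if v==int(v) else v for k,v in r.items()}
            if g is not None:r["gripper"]=g
            out.append(r)
        print(json.dumps(out).replace(' ',''));d,w,_=s.rows[-1]
        s.cp=s.cp+s.cR.apply(d);s.cR=s.cR*R.from_rotvec(w);s.rows=[]
    def to(s,p,Rr=None,step=45,g=None,hold=0):
        if g is not None:s.g=g
        Rr=Rr or s.R;p=np.array(p,float)
        ang=(s.R.inv()*Rr).magnitude();n=max(1,int(np.ceil(max(np.linalg.norm(p-s.p)/step,ang/.14))))
        sl=Slerp([0,1],R.concatenate([s.R,Rr]));p0=s.p
        for k in range(1,n+1): s.row(p0+(p-p0)*k/n,sl(k/n))
        s.p,s.R=p,Rr
        for _ in range(hold): s.row(p,Rr)
    def end(s):
        while s.rows: s.row(s.p,s.R)
        json.dump(dict(p=s.cp.tolist(),q=s.cR.as_quat().tolist()),open('cmd.json','w'))
        print("end",s.cp.round(1),s.cR.as_euler('xyz').round(3))
def cart(x,y,z): return CO+CR.apply([x,y,z])
YW=CY+np.pi
def wall(P,name,lat,th=.4,path=None):
    ax,s=dict(a=(0,-1),b=(0,1),c=(1,-1),d=(1,1))[name]
    i=np.zeros(3);i[ax]=-s;Rt=tilt(YW,CR.apply(i),th);off=(20,19) if ax==0 else (23,17);h=(85,98)[ax]
    def W(r,z):
        v=np.zeros(3);v[ax]=s*(h+r+off[0]);v[1-ax]=lat;return cart(v[0],v[1],z+off[1])
    P.to(W(80,110),Rt);P.to(W(78,12),step=30,hold=1)
    for r,z in [(52,12),(48,22),(38,36),(25,44),(12,48),(2,48)]: P.to(W(r,z),step=13)
    P.to(W(2,48),hold=2)
E
cat > m1.py <<'E'
from plan import *
P=Plan();P.to([330,-300,250],down(1.6),g=-1);P.to(cart(-230,0,200),tilt(YW,CR.apply([1,0,0]),.4));P.end()
E
python3 m1.py
```

```text
[{"x":24,"y":-15,"z":1,"wz":-0.13,"gripper":-1},{"x":48,"y":-30,"z":1,"wz":-0.27,"gripper":-1},{"x":72,"y":-45,"z":2,"wz":-0.4,"gripper":-1},{"x":96,"y":-59,"z":3,"wz":-0.53,"gripper":-1},{"x":120,"y":-74,"z":3,"wz":-0.67,"gripper":-1},{"x":144,"y":-89,"z":4,"wz":-0.8,"gripper":-1},{"x":167,"y":-104,"z":4,"wz":-0.93,"gripper":-1},{"x":191,"y":-119,"z":5,"wz":-1.07,"gripper":-1}]
[{"x":25,"y":14,"z":1,"wz":-0.13,"gripper":-1},{"x":49,"y":28,"z":1,"wz":-0.26,"gripper":-1},{"x":89,"y":16,"z":5,"wx":-0.02,"wy":-0.02,"wz":-0.35,"gripper":-1},{"x":130,"y":5,"z":8,"wx":-0.04,"wy":-0.04,"wz":-0.45,"gripper":-1},{"x":170,"y":-7,"z":12,"wx":-0.07,"wy":-0.07,"wz":-0.54,"gripper":-1},{"x":210,"y":-19,"z":16,"wx":-0.09,"wy":-0.09,"wz":-0.63,"gripper":-1},{"x":250,"y":-31,"z":19,"wx":-0.11,"wy":-0.11,"wz":-0.72,"gripper":-1},{"x":291,"y":-43,"z":23,"wx":-0.13,"wy":-0.13,"wz":-0.81,"gripper":-1}]
[{"x":36,"y":21,"z":-1,"wx":-0.02,"wy":-0.03,"wz":-0.1,"gripper":-1},{"x":72,"y":42,"z":-2,"wx":-0.04,"wy":-0.05,"wz":-0.19,"gripper":-1},{"x":109,"y":63,"z":-3,"wx":-0.06,"wy":-0.08,"wz":-0.28,"gripper":-1},{"x":145,"y":84,"z":-4,"wx":-0.08,"wy":-0.1,"wz":-0.37,"gripper":-1},{"x":182,"y":105,"z":-6,"wx":-0.09,"wy":-0.12,"wz":-0.46,"gripper":-1},{"x":218,"y":126,"z":-7,"wx":-0.11,"wy":-0.15,"wz":-0.55,"gripper":-1},{"x":254,"y":147,"z":-8,"wx":-0.13,"wy":-0.17,"wz":-0.65,"gripper":-1},{"x":291,"y":168,"z":-9,"wx":-0.15,"wy":-0.2,"wz":-0.74,"gripper":-1}]
end [300.  286.3 200.1] [-3.141  0.402  2.906]
```

Call:
jog_arm(
  deltas=[
    {"x": 24,"y": -15,"z": 1,"wz": -0.13,"gripper": -1},
    {"x": 48,"y": -30,"z": 1,"wz": -0.27,"gripper": -1},
    {"x": 72,"y": -45,"z": 2,"wz": -0.4,"gripper": -1},
    {"x": 96,"y": -59,"z": 3,"wz": -0.53,"gripper": -1},
    {"x": 120,"y": -74,"z": 3,"wz": -0.67,"gripper": -1},
    {"x": 144,"y": -89,"z": 4,"wz": -0.8,"gripper": -1},
    {"x": 167,"y": -104,"z": 4,"wz": -0.93,"gripper": -1},
    {"x": 191,"y": -119,"z": 5,"wz": -1.07,"gripper": -1},
  ],
  newtons=60,
)

```text
$.deltas[0]: bad value
```

Call:
jog_arm(
  deltas=[
    {"x": 25,"y": 14,"z": 1,"wz": -0.13,"gripper": -1},
    {"x": 49,"y": 28,"z": 1,"wz": -0.26,"gripper": -1},
    {"x": 89,"y": 16,"z": 5,"wx": -0.02,"wy": -0.02,"wz": -0.35,"gripper": -1},
    {"x": 130,"y": 5,"z": 8,"wx": -0.04,"wy": -0.04,"wz": -0.45,"gripper": -1},
    {"x": 170,"y": -7,"z": 12,"wx": -0.07,"wy": -0.07,"wz": -0.54,"gripper": -1},
    {"x": 210,"y": -19,"z": 16,"wx": -0.09,"wy": -0.09,"wz": -0.63,"gripper": -1},
    {"x": 250,"y": -31,"z": 19,"wx": -0.11,"wy": -0.11,"wz": -0.72,"gripper": -1},
    {"x": 291,"y": -43,"z": 23,"wx": -0.13,"wy": -0.13,"wz": -0.81,"gripper": -1},
  ],
)

```text
$.deltas[0]: bad value
```

Call:
jog_arm(
  deltas=[
    {"x": 36,"y": 21,"z": -1,"wx": -0.02,"wy": -0.03,"wz": -0.1,"gripper": -1},
    {"x": 72,"y": 42,"z": -2,"wx": -0.04,"wy": -0.05,"wz": -0.19,"gripper": -1},
    {"x": 109,"y": 63,"z": -3,"wx": -0.06,"wy": -0.08,"wz": -0.28,"gripper": -1},
    {"x": 145,"y": 84,"z": -4,"wx": -0.08,"wy": -0.1,"wz": -0.37,"gripper": -1},
    {"x": 182,"y": 105,"z": -6,"wx": -0.09,"wy": -0.12,"wz": -0.46,"gripper": -1},
    {"x": 218,"y": 126,"z": -7,"wx": -0.11,"wy": -0.15,"wz": -0.55,"gripper": -1},
    {"x": 254,"y": 147,"z": -8,"wx": -0.13,"wy": -0.17,"wz": -0.65,"gripper": -1},
    {"x": 291,"y": 168,"z": -9,"wx": -0.15,"wy": -0.2,"wz": -0.74,"gripper": -1},
  ],
)

```text
time_s: 0.9
position: [465.0, -591.8, 264.8]
orientation: [3.076, 0.236, 1.007]
force: [0.8, -1.5, 0.8]
finger_gap: 0.1
grasp_force: 0.0
```

```bash
cat > m2.py <<'E'
from plan import *
P=Plan();wall(P,'a',0);P.end()
E
python3 m2.py
```

```text
[{"x":-7,"z":42},{"x":-14,"z":83},{"x":-5,"z":106},{"x":4,"z":129},{"x":13,"z":151},{"x":23,"z":174},{"x":23,"z":174},{"x":11,"z":179}]
[{"x":-12,"z":5},{"x":-20,"z":-2},{"x":-27,"z":-7},{"x":-35,"z":-11},{"x":-42,"z":-12},{"x":-50,"z":-14},{"x":-56,"z":-13},{"x":-63,"z":-12}]
[{"x":-9,"z":4},{"x":-9,"z":4},{"x":-9,"z":4},{"x":-9,"z":4},{"x":-9,"z":4},{"x":-9,"z":4},{"x":-9,"z":4},{"x":-9,"z":4}]
end [419.6 257.5  66.7] [-3.141  0.402  2.906]
```

The rows need all seven keys. The third call therefore ran from the start pose, harmlessly. I'll replan from where the arm is now.

```bash
rm cmd.json; sed -i 's/ if v};r=/};r=/' plan.py
cat > m1.py <<'E'
from plan import *
P=Plan();P.p=P.p+P.R.apply([291,168,-9]);P.R=P.R*R.from_rotvec([-.15,-.2,-.74]);P.cp,P.cR=P.p,P.R
print(P.p,P.R.as_euler('xyz'))
P.to([400,-150,230],down(2.2),g=-1);P.to(cart(-230,0,200),tilt(YW,CR.apply([1,0,0]),.4));P.end()
E
python3 m1.py
```

```text
[ 463.39680437 -591.73508743  265.3       ] [3.07481359 0.23517155 1.0026807 ]
[{"x":34,"y":-29,"z":-6,"wx":-0.01,"wy":0.02,"wz":-0.12,"gripper":-1},{"x":67,"y":-57,"z":-13,"wx":-0.02,"wy":0.05,"wz":-0.24,"gripper":-1},{"x":101,"y":-86,"z":-19,"wx":-0.02,"wy":0.07,"wz":-0.35,"gripper":-1},{"x":135,"y":-115,"z":-26,"wx":-0.03,"wy":0.1,"wz":-0.47,"gripper":-1},{"x":169,"y":-144,"z":-32,"wx":-0.04,"wy":0.12,"wz":-0.59,"gripper":-1},{"x":202,"y":-172,"z":-38,"wx":-0.05,"wy":0.15,"wz":-0.71,"gripper":-1},{"x":236,"y":-201,"z":-45,"wx":-0.06,"wy":0.17,"wz":-0.83,"gripper":-1},{"x":270,"y":-230,"z":-51,"wx":-0.07,"wy":0.2,"wz":-0.95,"gripper":-1}]
[{"x":43,"y":11,"z":1,"wx":0,"wy":0.02,"wz":-0.11,"gripper":-1},{"x":86,"y":22,"z":3,"wx":-0.01,"wy":0.05,"wz":-0.23,"gripper":-1},{"x":131,"y":30,"z":3,"wx":-0.03,"wy":0.01,"wz":-0.3,"gripper":-1},{"x":175,"y":38,"z":4,"wx":-0.05,"wy":-0.03,"wz":-0.37,"gripper":-1},{"x":219,"y":45,"z":5,"wx":-0.07,"wy":-0.06,"wz":-0.44,"gripper":-1},{"x":263,"y":53,"z":6,"wx":-0.09,"wy":-0.1,"wz":-0.51,"gripper":-1},{"x":307,"y":61,"z":6,"wx":-0.11,"wy":-0.14,"wz":-0.58,"gripper":-1},{"x":352,"y":68,"z":7,"wx":-0.13,"wy":-0.18,"wz":-0.64,"gripper":-1}]
[{"x":30,"y":33,"z":-3,"wx":-0.02,"wy":-0.03,"wz":-0.07,"gripper":-1},{"x":61,"y":65,"z":-7,"wx":-0.03,"wy":-0.07,"wz":-0.14,"gripper":-1},{"x":91,"y":98,"z":-10,"wx":-0.05,"wy":-0.11,"wz":-0.21,"gripper":-1},{"x":122,"y":131,"z":-14,"wx":-0.06,"wy":-0.15,"wz":-0.28,"gripper":-1},{"x":122,"y":131,"z":-14,"wx":-0.06,"wy":-0.15,"wz":-0.28,"gripper":-1},{"x":122,"y":131,"z":-14,"wx":-0.06,"wy":-0.15,"wz":-0.28,"gripper":-1},{"x":122,"y":131,"z":-14,"wx":-0.06,"wy":-0.15,"wz":-0.28,"gripper":-1},{"x":122,"y":131,"z":-14,"wx":-0.06,"wy":-0.15,"wz":-0.28,"gripper":-1}]
end [300.  286.8 200.2] [-3.14   0.399  2.903]
```

Call:
jog_arm(
  deltas=[
    {"x": 34,"y": -29,"z": -6,"wx": -0.01,"wy": 0.02,"wz": -0.12,"gripper": -1},
    {"x": 67,"y": -57,"z": -13,"wx": -0.02,"wy": 0.05,"wz": -0.24,"gripper": -1},
    {"x": 101,"y": -86,"z": -19,"wx": -0.02,"wy": 0.07,"wz": -0.35,"gripper": -1},
    {"x": 135,"y": -115,"z": -26,"wx": -0.03,"wy": 0.1,"wz": -0.47,"gripper": -1},
    {"x": 169,"y": -144,"z": -32,"wx": -0.04,"wy": 0.12,"wz": -0.59,"gripper": -1},
    {"x": 202,"y": -172,"z": -38,"wx": -0.05,"wy": 0.15,"wz": -0.71,"gripper": -1},
    {"x": 236,"y": -201,"z": -45,"wx": -0.06,"wy": 0.17,"wz": -0.83,"gripper": -1},
    {"x": 270,"y": -230,"z": -51,"wx": -0.07,"wy": 0.2,"wz": -0.95,"gripper": -1},
  ],
  newtons=60,
)

```text
time_s: 1.7
position: [412.1, -236.2, 236.7]
orientation: [-3.136, 0.048, 1.972]
force: [1.1, 0.8, 0.0]
finger_gap: -0.4
grasp_force: 0.0
```

Call:
jog_arm(
  deltas=[
    {"x": 43,"y": 11,"z": 1,"wx": 0,"wy": 0.02,"wz": -0.11,"gripper": -1},
    {"x": 86,"y": 22,"z": 3,"wx": -0.01,"wy": 0.05,"wz": -0.23,"gripper": -1},
    {"x": 131,"y": 30,"z": 3,"wx": -0.03,"wy": 0.01,"wz": -0.3,"gripper": -1},
    {"x": 175,"y": 38,"z": 4,"wx": -0.05,"wy": -0.03,"wz": -0.37,"gripper": -1},
    {"x": 219,"y": 45,"z": 5,"wx": -0.07,"wy": -0.06,"wz": -0.44,"gripper": -1},
    {"x": 263,"y": 53,"z": 6,"wx": -0.09,"wy": -0.1,"wz": -0.51,"gripper": -1},
    {"x": 307,"y": 61,"z": 6,"wx": -0.11,"wy": -0.14,"wz": -0.58,"gripper": -1},
    {"x": 352,"y": 68,"z": 7,"wx": -0.13,"wy": -0.18,"wz": -0.64,"gripper": -1},
  ],
)

```text
time_s: 2.5
position: [340.0, 110.3, 212.6]
orientation: [3.109, 0.243, 2.608]
force: [1.4, 0.0, -0.0]
finger_gap: -0.0
grasp_force: 0.0
```

Call:
jog_arm(
  deltas=[
    {"x": 30,"y": 33,"z": -3,"wx": -0.02,"wy": -0.03,"wz": -0.07,"gripper": -1},
    {"x": 61,"y": 65,"z": -7,"wx": -0.03,"wy": -0.07,"wz": -0.14,"gripper": -1},
    {"x": 91,"y": 98,"z": -10,"wx": -0.05,"wy": -0.11,"wz": -0.21,"gripper": -1},
    {"x": 122,"y": 131,"z": -14,"wx": -0.06,"wy": -0.15,"wz": -0.28,"gripper": -1},
    {"x": 122,"y": 131,"z": -14,"wx": -0.06,"wy": -0.15,"wz": -0.28,"gripper": -1},
    {"x": 122,"y": 131,"z": -14,"wx": -0.06,"wy": -0.15,"wz": -0.28,"gripper": -1},
    {"x": 122,"y": 131,"z": -14,"wx": -0.06,"wy": -0.15,"wz": -0.28,"gripper": -1},
    {"x": 122,"y": 131,"z": -14,"wx": -0.06,"wy": -0.15,"wz": -0.28,"gripper": -1},
  ],
)

```text
time_s: 3.3
position: [302.4, 282.4, 200.9]
orientation: [-3.141, 0.396, 2.895]
force: [0.4, 0.3, -0.6]
finger_gap: -0.3
grasp_force: 0.0
```

```bash
python3 m2.py; python3 -c "
from plan import *
print(cart(-235,0,0))"
```

```text
[{"x":-7,"y":0,"z":42,"wx":0,"wy":0,"wz":0},{"x":-14,"y":0,"z":83,"wx":0,"wy":0,"wz":0},{"x":-5,"y":0,"z":106,"wx":0,"wy":0,"wz":0},{"x":4,"y":0,"z":129,"wx":0,"wy":0,"wz":0},{"x":13,"y":0,"z":152,"wx":0,"wy":0,"wz":0},{"x":22,"y":0,"z":174,"wx":0,"wy":0,"wz":0},{"x":22,"y":0,"z":174,"wx":0,"wy":0,"wz":0},{"x":10,"y":0,"z":179,"wx":0,"wy":0,"wz":0}]
[{"x":-12,"y":0,"z":5,"wx":0,"wy":0,"wz":0},{"x":-19,"y":0,"z":-2,"wx":0,"wy":0,"wz":0},{"x":-27,"y":0,"z":-7,"wx":0,"wy":0,"wz":0},{"x":-34,"y":0,"z":-11,"wx":0,"wy":0,"wz":0},{"x":-42,"y":0,"z":-12,"wx":0,"wy":0,"wz":0},{"x":-49,"y":0,"z":-14,"wx":0,"wy":0,"wz":0},{"x":-56,"y":0,"z":-13,"wx":0,"wy":0,"wz":0},{"x":-63,"y":0,"z":-12,"wx":0,"wy":0,"wz":0}]
[{"x":-9,"y":0,"z":4,"wx":0,"wy":0,"wz":0},{"x":-9,"y":0,"z":4,"wx":0,"wy":0,"wz":0},{"x":-9,"y":0,"z":4,"wx":0,"wy":0,"wz":0},{"x":-9,"y":0,"z":4,"wx":0,"wy":0,"wz":0},{"x":-9,"y":0,"z":4,"wx":0,"wy":0,"wz":0},{"x":-9,"y":0,"z":4,"wx":0,"wy":0,"wz":0},{"x":-9,"y":0,"z":4,"wx":0,"wy":0,"wz":0},{"x":-9,"y":0,"z":4,"wx":0,"wy":0,"wz":0}]
end [420.1 257.3  66.8] [-3.14   0.399  2.903]
[295.52431228 287.60347695   0.        ]
```

Call:
jog_arm(
  deltas=[
    {"x": -7,"y": 0,"z": 42,"wx": 0,"wy": 0,"wz": 0,"gripper": -1},
    {"x": -14,"y": 0,"z": 83,"wx": 0,"wy": 0,"wz": 0,"gripper": -1},
    {"x": -5,"y": 0,"z": 106,"wx": 0,"wy": 0,"wz": 0,"gripper": -1},
    {"x": 4,"y": 0,"z": 129,"wx": 0,"wy": 0,"wz": 0,"gripper": -1},
    {"x": 13,"y": 0,"z": 152,"wx": 0,"wy": 0,"wz": 0,"gripper": -1},
    {"x": 22,"y": 0,"z": 174,"wx": 0,"wy": 0,"wz": 0,"gripper": -1},
    {"x": 22,"y": 0,"z": 174,"wx": 0,"wy": 0,"wz": 0,"gripper": -1},
    {"x": 10,"y": 0,"z": 179,"wx": 0,"wy": 0,"wz": 0,"gripper": -1},
  ],
)

```text
time_s: 4.1
position: [359.5, 267.9, 31.8]
orientation: [-3.139, 0.395, 2.898]
force: [-0.2, -0.1, 0.3]
finger_gap: -0.1
grasp_force: 0.0
```

Call:
jog_arm(
  deltas=[
    {"x": -12,"y": 0,"z": 5,"wx": 0,"wy": 0,"wz": 0,"gripper": -1},
    {"x": -19,"y": 0,"z": -2,"wx": 0,"wy": 0,"wz": 0,"gripper": -1},
    {"x": -27,"y": 0,"z": -7,"wx": 0,"wy": 0,"wz": 0,"gripper": -1},
    {"x": -34,"y": 0,"z": -11,"wx": 0,"wy": 0,"wz": 0,"gripper": -1},
    {"x": -42,"y": 0,"z": -12,"wx": 0,"wy": 0,"wz": 0,"gripper": -1},
    {"x": -49,"y": 0,"z": -14,"wx": 0,"wy": 0,"wz": 0,"gripper": -1},
    {"x": -56,"y": 0,"z": -13,"wx": 0,"wy": 0,"wz": 0,"gripper": -1},
    {"x": -63,"y": 0,"z": -12,"wx": 0,"wy": 0,"wz": 0,"gripper": -1},
  ],
)

```text
time_s: 4.9
position: [412.3, 256.3, 67.4]
orientation: [-3.141, 0.396, 2.899]
force: [-1.4, 0.8, 0.1]
finger_gap: -0.2
grasp_force: 0.8
```

Call:
jog_arm(
  deltas=[
    {"x": -9,"y": 0,"z": 4,"wx": 0,"wy": 0,"wz": 0,"gripper": -1},
    {"x": -9,"y": 0,"z": 4,"wx": 0,"wy": 0,"wz": 0,"gripper": -1},
    {"x": -9,"y": 0,"z": 4,"wx": 0,"wy": 0,"wz": 0,"gripper": -1},
    {"x": -9,"y": 0,"z": 4,"wx": 0,"wy": 0,"wz": 0,"gripper": -1},
    {"x": -9,"y": 0,"z": 4,"wx": 0,"wy": 0,"wz": 0,"gripper": -1},
    {"x": -9,"y": 0,"z": 4,"wx": 0,"wy": 0,"wz": 0,"gripper": -1},
    {"x": -9,"y": 0,"z": 4,"wx": 0,"wy": 0,"wz": 0,"gripper": -1},
    {"x": -9,"y": 0,"z": 4,"wx": 0,"wy": 0,"wz": 0,"gripper": -1},
  ],
)

```text
time_s: 5.7
position: [420.7, 254.0, 66.3]
orientation: [-3.14, 0.394, 2.9]
force: [-6.0, 3.1, 1.8]
finger_gap: 0.3
grasp_force: 3.4
```

```bash
python3 - <<'E'
from h import *
f,d=manip.grab_frame("scene");cv2.imwrite("pics/s1.png",cv2.resize(f[120:320,230:530],None,fx=2,fy=2));print(manip.get_state()['force'],manip.get_state()['position'])
E
```

```text
[-6.52037128  3.44759505  2.23605474] [420.70004225 253.95905875  66.26576614]
```

View pics/s1.png

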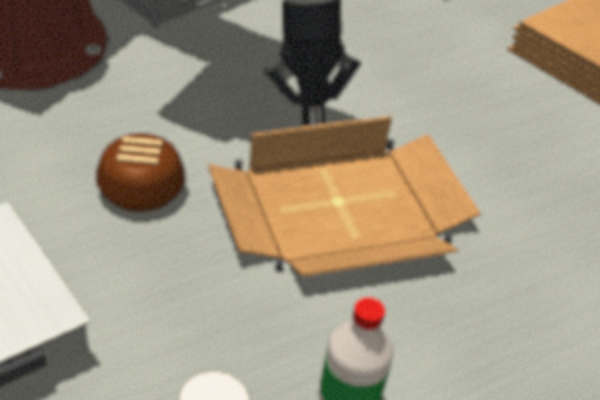

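Wall a is upright, with a contact force of about 6 N against its stop. Next are walls d and b.

```bash
cat >> plan.py <<'E'
def retreat(P,name,lat):
    ax,s=dict(a=(0,-1),b=(0,1),c=(1,-1),d=(1,1))[name];h=(85,98)[ax]
    for r,z in [(55,70),(90,170)]:
        v=np.zeros(3);v[ax]=s*(h+r);v[1-ax]=lat;P.to(cart(v[0],v[1],z))
E
sed -i 's/s.rows=\[\];s.g=None/s.rows=[];s.g=-1/' plan.py
cat > m3.py <<'E'
from plan import *
P=Plan();retreat(P,'a',0);P.to(cart(-100,190,170),tilt(YW,CR.apply([0,-1,0]),.4));wall(P,'d',0);P.end()
E
python3 m3.py
```

```text
[{"x":29,"y":0,"z":-16,"wx":0,"wy":0,"wz":0,"gripper":-1},{"x":27,"y":0,"z":-51,"wx":0,"wy":0,"wz":0,"gripper":-1},{"x":25,"y":0,"z":-86,"wx":0,"wy":0,"wz":0,"gripper":-1},{"x":23,"y":0,"z":-122,"wx":0,"wy":0,"wz":0,"gripper":-1},{"x":9,"y":38,"z":-116,"wx":0.08,"wy":0.08,"wz":-0.02,"gripper":-1},{"x":-5,"y":76,"z":-110,"wx":0.16,"wy":0.16,"wz":-0.03,"gripper":-1},{"x":-19,"y":114,"z":-104,"wx":0.24,"wy":0.24,"wz":-0.05,"gripper":-1},{"x":-33,"y":152,"z":-99,"wx":0.31,"wy":0.32,"wz":-0.06,"gripper":-1}]
[{"x":-15,"y":36,"z":-10,"wx":0.08,"wy":0.07,"wz":-0.02,"gripper":-1},{"x":-47,"y":45,"z":5,"wx":0.08,"wy":0.07,"wz":-0.02,"gripper":-1},{"x":-79,"y":53,"z":20,"wx":0.08,"wy":0.07,"wz":-0.02,"gripper":-1},{"x":-112,"y":62,"z":35,"wx":0.08,"wy":0.07,"wz":-0.02,"gripper":-1},{"x":-110,"y":69,"z":58,"wx":0.08,"wy":0.07,"wz":-0.02,"gripper":-1},{"x":-108,"y":76,"z":81,"wx":0.08,"wy":0.07,"wz":-0.02,"gripper":-1},{"x":-106,"y":83,"z":105,"wx":0.08,"wy":0.07,"wz":-0.02,"gripper":-1},{"x":-104,"y":90,"z":128,"wx":0.08,"wy":0.07,"wz":-0.02,"gripper":-1}]
[{"x":0,"y":0,"z":0,"wx":0,"wy":0,"wz"
[... 210 characters left out ...]
x":0,"wy":0,"wz":0,"gripper":-1},{"x":0,"y":-46,"z":-7,"wx":0,"wy":0,"wz":0,"gripper":-1},{"x":0,"y":-53,"z":-8,"wx":0,"wy":0,"wz":0,"gripper":-1},{"x":0,"y":-61,"z":-9,"wx":0,"wy":0,"wz":0,"gripper":-1}]
[{"x":0,"y":-7,"z":1,"wx":0,"wy":0,"wz":0,"gripper":-1},{"x":0,"y":-13,"z":1,"wx":0,"wy":0,"wz":0,"gripper":-1},{"x":0,"y":-23,"z":5,"wx":0,"wy":0,"wz":0,"gripper":-1},{"x":0,"y":-23,"z":5,"wx":0,"wy":0,"wz":0,"gripper":-1},{"x":0,"y":-23,"z":5,"wx":0,"wy":0,"wz":0,"gripper":-1},{"x":0,"y":-23,"z":5,"wx":0,"wy":0,"wz":0,"gripper":-1},{"x":0,"y":-23,"z":5,"wx":0,"wy":0,"wz":0,"gripper":-1},{"x":0,"y":-23,"z":5,"wx":0,"wy":0,"wz":0,"gripper":-1}]
end [552.8 351.6  65.3] [-2.745  0.003  2.906]
```

Call:
jog_arm(
  deltas=[
    {"x": 29,"y": 0,"z": -16,"wx": 0,"wy": 0,"wz": 0,"gripper": -1},
    {"x": 27,"y": 0,"z": -51,"wx": 0,"wy": 0,"wz": 0,"gripper": -1},
    {"x": 25,"y": 0,"z": -86,"wx": 0,"wy": 0,"wz": 0,"gripper": -1},
    {"x": 23,"y": 0,"z": -122,"wx": 0,"wy": 0,"wz": 0,"gripper": -1},
    {"x": 9,"y": 38,"z": -116,"wx": 0.08,"wy": 0.08,"wz": -0.02,"gripper": -1},
    {"x": -5,"y": 76,"z": -110,"wx": 0.16,"wy": 0.16,"wz": -0.03,"gripper": -1},
    {"x": -19,"y": 114,"z": -104,"wx": 0.24,"wy": 0.24,"wz": -0.05,"gripper": -1},
    {"x": -33,"y": 152,"z": -99,"wx": 0.31,"wy": 0.32,"wz": -0.06,"gripper": -1},
  ],
)

```text
time_s: 6.55
position: [437.9, 383.1, 171.9]
orientation: [-2.872, 0.122, 2.915]
force: [0.3, 0.9, 0.3]
finger_gap: 0.2
grasp_force: 0.0
```

Call:
jog_arm(
  deltas=[
    {"x": -15,"y": 36,"z": -10,"wx": 0.08,"wy": 0.07,"wz": -0.02,"gripper": -1},
    {"x": -47,"y": 45,"z": 5,"wx": 0.08,"wy": 0.07,"wz": -0.02,"gripper": -1},
    {"x": -79,"y": 53,"z": 20,"wx": 0.08,"wy": 0.07,"wz": -0.02,"gripper": -1},
    {"x": -112,"y": 62,"z": 35,"wx": 0.08,"wy": 0.07,"wz": -0.02,"gripper": -1},
    {"x": -110,"y": 69,"z": 58,"wx": 0.08,"wy": 0.07,"wz": -0.02,"gripper": -1},
    {"x": -108,"y": 76,"z": 81,"wx": 0.08,"wy": 0.07,"wz": -0.02,"gripper": -1},
    {"x": -106,"y": 83,"z": 105,"wx": 0.08,"wy": 0.07,"wz": -0.02,"gripper": -1},
    {"x": -104,"y": 90,"z": 128,"wx": 0.08,"wy": 0.07,"wz": -0.02,"gripper": -1},
  ],
)

```text
time_s: 7.35
position: [566.8, 405.2, 36.1]
orientation: [-2.792, 0.05, 2.912]
force: [-0.1, -1.0, 0.1]
finger_gap: 0.0
grasp_force: 0.0
```

Call:
jog_arm(
  deltas=[
    {"x": 0,"y": 0,"z": 0,"wx": 0,"wy": 0,"wz": 0,"gripper": -1},
    {"x": 0,"y": -12,"z": 5,"wx": 0,"wy": 0,"wz": 0,"gripper": -1},
    {"x": 0,"y": -24,"z": 10,"wx": 0,"wy": 0,"wz": 0,"gripper": -1},
    {"x": 0,"y": -31,"z": 2,"wx": 0,"wy": 0,"wz": 0,"gripper": -1},
    {"x": 0,"y": -39,"z": -2,"wx": 0,"wy": 0,"wz": 0,"gripper": -1},
    {"x": 0,"y": -46,"z": -7,"wx": 0,"wy": 0,"wz": 0,"gripper": -1},
    {"x": 0,"y": -53,"z": -8,"wx": 0,"wy": 0,"wz": 0,"gripper": -1},
    {"x": 0,"y": -61,"z": -9,"wx": 0,"wy": 0,"wz": 0,"gripper": -1},
  ],
)

```text
time_s: 8.15
position: [552.3, 352.5, 67.3]
orientation: [-2.792, 0.05, 2.912]
force: [-0.1, 0.6, -0.5]
finger_gap: 0.0
grasp_force: 0.6
```

Call:
jog_arm(
  deltas=[
    {"x": 0,"y": -7,"z": 1,"wx": 0,"wy": 0,"wz": 0,"gripper": -1},
    {"x": 0,"y": -13,"z": 1,"wx": 0,"wy": 0,"wz": 0,"gripper": -1},
    {"x": 0,"y": -23,"z": 5,"wx": 0,"wy": 0,"wz": 0,"gripper": -1},
    {"x": 0,"y": -23,"z": 5,"wx": 0,"wy": 0,"wz": 0,"gripper": -1},
    {"x": 0,"y": -23,"z": 5,"wx": 0,"wy": 0,"wz": 0,"gripper": -1},
    {"x": 0,"y": -23,"z": 5,"wx": 0,"wy": 0,"wz": 0,"gripper": -1},
    {"x": 0,"y": -23,"z": 5,"wx": 0,"wy": 0,"wz": 0,"gripper": -1},
    {"x": 0,"y": -23,"z": 5,"wx": 0,"wy": 0,"wz": 0,"gripper": -1},
  ],
)

```text
time_s: 8.95
position: [551.0, 346.4, 69.4]
orientation: [-2.826, 0.054, 2.914]
force: [11.5, 67.7, -24.3]
finger_gap: 0.1
grasp_force: 34.2
```

```bash
cat > m4.py <<'E'
from plan import *
P=Plan();retreat(P,'d',0);P.to(cart(120,180,170),tilt(YW,CR.apply([-1,0,0]),.4));wall(P,'b',30);P.end()
E
python3 m4.py
```

```text
[{"x":0,"y":26,"z":-16,"wx":0,"wy":0,"wz":0,"gripper":-1},{"x":0,"y":24,"z":-51,"wx":0,"wy":0,"wz":0,"gripper":-1},{"x":0,"y":22,"z":-87,"wx":0,"wy":0,"wz":0,"gripper":-1},{"x":-1,"y":20,"z":-122,"wx":0,"wy":0,"wz":0,"gripper":-1},{"x":-25,"y":18,"z":-121,"wx":-0.08,"wy":0.08,"wz":-0.02,"gripper":-1},{"x":-49,"y":17,"z":-120,"wx":-0.16,"wy":0.16,"wz":-0.03,"gripper":-1},{"x":-73,"y":15,"z":-120,"wx":-0.23,"wy":0.24,"wz":-0.05,"gripper":-1},{"x":-97,"y":14,"z":-119,"wx":-0.31,"wy":0.32,"wz":-0.06,"gripper":-1}]
[{"x":-22,"y":-2,"z":-7,"wx":-0.08,"wy":0.08,"wz":-0.02,"gripper":-1},{"x":-42,"y":-39,"z":0,"wx":-0.08,"wy":0.08,"wz":-0.02,"gripper":-1},{"x":-61,"y":-76,"z":8,"wx":-0.08,"wy":0.08,"wz":-0.02,"gripper":-1},{"x":-80,"y":-112,"z":16,"wx":-0.08,"wy":0.08,"wz":-0.02,"gripper":-1},{"x":-99,"y":-149,"z":23,"wx":-0.08,"wy":0.08,"wz":-0.02,"gripper":-1},{"x":-106,"y":-147,"z":46,"wx":-0.08,"wy":0.08,"wz":-0.02,"gripper":-1},{"x":-114,"y":-145,"z":70,"wx":-0.08,"wy":0.08,"wz":-0.02,"gripper":-1},{"x":-121,"y":-143,"z":93,"wx":-0.08,"wy":0.08,"wz":-0.02,"gripper":-1}]
[{"x":-9,"y":0,"z
[... 220 characters left out ...]
,"z":25,"wx":0,"wy":0,"wz":0,"gripper":-1},{"x":30,"y":0,"z":21,"wx":0,"wy":0,"wz":0,"gripper":-1},{"x":37,"y":0,"z":16,"wx":0,"wy":0,"wz":0,"gripper":-1},{"x":45,"y":0,"z":15,"wx":0,"wy":0,"wz":0,"gripper":-1}]
[{"x":7,"y":0,"z":-1,"wx":0,"wy":0,"wz":0,"gripper":-1},{"x":14,"y":0,"z":0,"wx":0,"wy":0,"wz":0,"gripper":-1},{"x":21,"y":0,"z":1,"wx":0,"wy":0,"wz":0,"gripper":-1},{"x":30,"y":0,"z":4,"wx":0,"wy":0,"wz":0,"gripper":-1},{"x":30,"y":0,"z":4,"wx":0,"wy":0,"wz":0,"gripper":-1},{"x":30,"y":0,"z":4,"wx":0,"wy":0,"wz":0,"gripper":-1},{"x":30,"y":0,"z":4,"wx":0,"wy":0,"wz":0,"gripper":-1},{"x":30,"y":0,"z":4,"wx":0,"wy":0,"wz":0,"gripper":-1}]
end [635.1 236.   67.4] [-3.141 -0.402  2.906]
```

Each call chains from the pose actually commanded, so unfinished travel was lost and wall d was pushed harder than planned, at 68 N. I'll rebase every plan on the measured state, add hold rows to each call, and back off now.

```bash
python3 - <<'E'
s=open('plan.py').read()
a=s.index("        try: d=json");b=s.index("        s.cp,s.cR=s.p,s.R;")
s=s[:a]+"        from plant import manip;t=manip.get_state();s.p=np.array(t['position']);s.R=R.from_euler('xyz',t['orientation'])\n"+s[b:]
s=s.replace("        if len(s.rows)==8: s.flush()","        if len(s.rows)==6: s.rows+=[s.rows[-1]]*2;s.flush()")
s=s.replace("ang/.14","ang/.12").replace("step=45","step=40")
s=s.replace("        json.dump(dict(p=s.cp.tolist(),q=s.cR.as_quat().tolist()),open('cmd.json','w'))\n","")
a=s.index("    P.to(W(80,110),Rt)");b=s.index("def retreat")
s=s[:a]+"""    if path=='approach': P.to(W(80,110),Rt);P.to(W(78,12),step=30);P.end();return
    for r,z in [(78,12),(52,12),(48,22),(38,36),(25,44),(12,48),(4,48)]: P.to(W(r,z),Rt,step=14)
    P.end()
"""+s[b:]
s=s.replace("print(json.dumps(out).replace(' ',''))","print('\\n'.join(dict.fromkeys(' '.join(f'{k}:{v}' for k,v in r.items() if k!='gripper')+f' n{sum(o==r for o in out)}' for r in out)),'\\n--')")
open('plan.py','w').write(s)
E
cat > m4.py <<'E'
from plan import *
P=Plan();retreat(P,'d',0);P.to(cart(120,180,170),tilt(YW,CR.apply([-1,0,0]),.4));wall(P,'b',30,path='approach')
E
python3 m4.py
```

```text
x:-1 y:34 z:-12 wx:0 wy:0 wz:0 n1
x:-3 y:34 z:-47 wx:0 wy:0 wz:0 n1
x:-5 y:35 z:-82 wx:0 wy:0 wz:0 n1
x:-7 y:36 z:-117 wx:0 wy:0 wz:0 n1
x:-31 y:35 z:-116 wx:-0.06 wy:0.09 wz:-0.01 n1
x:-55 y:33 z:-114 wx:-0.12 wy:0.18 wz:-0.02 n3 
--
x:-24 y:-2 z:-2 wx:-0.07 wy:0.09 wz:-0.02 n1
x:-47 y:-3 z:-5 wx:-0.13 wy:0.18 wz:-0.03 n1
x:-71 y:-5 z:-8 wx:-0.19 wy:0.27 wz:-0.04 n1
x:-86 y:-33 z:4 wx:-0.19 wy:0.27 wz:-0.04 n1
x:-100 y:-61 z:16 wx:-0.19 wy:0.27 wz:-0.04 n1
x:-114 y:-89 z:29 wx:-0.19 wy:0.27 wz:-0.04 n3 
--
x:-15 y:-30 z:2 wx:0 wy:0 wz:0 n1
x:-31 y:-60 z:5 wx:0 wy:0 wz:0 n1
x:-40 y:-60 z:27 wx:0 wy:0 wz:0 n1
x:-49 y:-60 z:50 wx:0 wy:0 wz:0 n1
x:-58 y:-60 z:73 wx:0 wy:0 wz:0 n1
x:-67 y:-60 z:96 wx:0 wy:0 wz:0 n3 
--
end [708.9 218.   30.7] [-3.14  -0.398  2.902]
```

Call:
jog_arm(
  deltas=[
    {"x": -1,"y": 34,"z": -12,"wx": 0,"wy": 0,"wz": 0,"gripper": -1},
    {"x": -3,"y": 34,"z": -47,"wx": 0,"wy": 0,"wz": 0,"gripper": -1},
    {"x": -5,"y": 35,"z": -82,"wx": 0,"wy": 0,"wz": 0,"gripper": -1},
    {"x": -7,"y": 36,"z": -117,"wx": 0,"wy": 0,"wz": 0,"gripper": -1},
    {"x": -31,"y": 35,"z": -116,"wx": -0.06,"wy": 0.09,"wz": -0.01,"gripper": -1},
    {"x": -55,"y": 33,"z": -114,"wx": -0.12,"wy": 0.18,"wz": -0.02,"gripper": -1},
    {"x": -55,"y": 33,"z": -114,"wx": -0.12,"wy": 0.18,"wz": -0.02,"gripper": -1},
    {"x": -55,"y": 33,"z": -114,"wx": -0.12,"wy": 0.18,"wz": -0.02,"gripper": -1},
  ],
)

```text
time_s: 9.75
position: [612.5, 385.5, 167.7]
orientation: [-2.91, -0.129, 2.877]
force: [-0.2, -0.1, 0.5]
finger_gap: -0.1
grasp_force: 0.0
```

Call:
jog_arm(
  deltas=[
    {"x": -24,"y": -2,"z": -2,"wx": -0.07,"wy": 0.09,"wz": -0.02,"gripper": -1},
    {"x": -47,"y": -3,"z": -5,"wx": -0.13,"wy": 0.18,"wz": -0.03,"gripper": -1},
    {"x": -71,"y": -5,"z": -8,"wx": -0.19,"wy": 0.27,"wz": -0.04,"gripper": -1},
    {"x": -86,"y": -33,"z": 4,"wx": -0.19,"wy": 0.27,"wz": -0.04,"gripper": -1},
    {"x": -100,"y": -61,"z": 16,"wx": -0.19,"wy": 0.27,"wz": -0.04,"gripper": -1},
    {"x": -114,"y": -89,"z": 29,"wx": -0.19,"wy": 0.27,"wz": -0.04,"gripper": -1},
    {"x": -114,"y": -89,"z": 29,"wx": -0.19,"wy": 0.27,"wz": -0.04,"gripper": -1},
    {"x": -114,"y": -89,"z": 29,"wx": -0.19,"wy": 0.27,"wz": -0.04,"gripper": -1},
  ],
)

```text
time_s: 10.55
position: [678.1, 263.0, 146.0]
orientation: [-3.109, -0.394, 2.884]
force: [-0.8, 0.3, -0.1]
finger_gap: 0.1
grasp_force: 0.0
```

```bash
cat > m5.py <<'E'
from plan import *
P=Plan();print(P.p,P.R.as_euler('xyz'));wall(P,'b',30,path='approach')
E
python3 m5.py
```

```text
[678.13588246 262.98414442 146.0207228 ] [-3.10869739 -0.39419183  2.88380787]
x:-23 y:-18 z:0 wx:-0.01 wy:0 wz:-0.01 n1
x:-46 y:-35 z:0 wx:-0.03 wy:0.01 wz:-0.02 n1
x:-55 y:-35 z:23 wx:-0.03 wy:0.01 wz:-0.02 n1
x:-64 y:-34 z:46 wx:-0.03 wy:0.01 wz:-0.02 n1
x:-73 y:-33 z:69 wx:-0.03 wy:0.01 wz:-0.02 n1
x:-82 y:-32 z:92 wx:-0.03 wy:0.01 wz:-0.02 n3 
--
end [708.7 218.7  30.6] [ 3.136 -0.404  2.905]
```

Call:
jog_arm(
  deltas=[
    {"x": -23,"y": -18,"z": 0,"wx": -0.02,"wy": 0,"wz": -0.01,"gripper": -1},
    {"x": -46,"y": -35,"z": 0,"wx": -0.03,"wy": 0.01,"wz": -0.02,"gripper": -1},
    {"x": -55,"y": -35,"z": 23,"wx": -0.03,"wy": 0.01,"wz": -0.02,"gripper": -1},
    {"x": -64,"y": -34,"z": 46,"wx": -0.03,"wy": 0.01,"wz": -0.02,"gripper": -1},
    {"x": -73,"y": -33,"z": 69,"wx": -0.03,"wy": 0.01,"wz": -0.02,"gripper": -1},
    {"x": -82,"y": -32,"z": 92,"wx": -0.03,"wy": 0.01,"wz": -0.02,"gripper": -1},
    {"x": -82,"y": -32,"z": 92,"wx": -0.03,"wy": 0.01,"wz": -0.02,"gripper": -1},
    {"x": -82,"y": -32,"z": 92,"wx": -0.03,"wy": 0.01,"wz": -0.02,"gripper": -1},
  ],
)

```text
time_s: 11.35
position: [708.2, 220.7, 30.8]
orientation: [3.136, -0.405, 2.908]
force: [0.2, 0.5, 0.9]
finger_gap: 0.0
grasp_force: 0.0
```

```bash
cat > m6.py <<'E'
from plan import *
P=Plan();print(P.p,P.R.as_euler('xyz'));wall(P,'b',30)
E
python3 m6.py
```

```text
[708.21181212 220.71773771  30.82935734] [ 3.13565101 -0.40453473  2.90792299]
x:-1 y:-2 z:-1 wx:0 wy:0 wz:0 n1
x:11 y:-2 z:4 wx:0 wy:0 wz:0 n1
x:23 y:-2 z:10 wx:0 wy:0 wz:0 n1
x:31 y:-2 z:2 wx:0 wy:0 wz:0 n1
x:38 y:-2 z:-2 wx:0 wy:0 wz:0 n1
x:45 y:-2 z:-7 wx:0 wy:0 wz:0 n3 
--
x:8 y:0 z:-1 wx:0 wy:0 wz:0 n1
x:15 y:0 z:-2 wx:0 wy:0 wz:0 n1
x:29 y:0 z:-1 wx:0 wy:0 wz:0 n1
x:36 y:0 z:2 wx:0 wy:0 wz:0 n5 
--
end [637.2 235.5  67.3] [ 3.136 -0.405  2.908]
```

Call:
jog_arm(
  deltas=[
    {"x": -1,"y": -2,"z": -1,"wx": 0,"wy": 0,"wz": 0,"gripper": -1},
    {"x": 11,"y": -2,"z": 4,"wx": 0,"wy": 0,"wz": 0,"gripper": -1},
    {"x": 23,"y": -2,"z": 10,"wx": 0,"wy": 0,"wz": 0,"gripper": -1},
    {"x": 31,"y": -2,"z": 2,"wx": 0,"wy": 0,"wz": 0,"gripper": -1},
    {"x": 38,"y": -2,"z": -2,"wx": 0,"wy": 0,"wz": 0,"gripper": -1},
    {"x": 45,"y": -2,"z": -7,"wx": 0,"wy": 0,"wz": 0,"gripper": -1},
    {"x": 45,"y": -2,"z": -7,"wx": 0,"wy": 0,"wz": 0,"gripper": -1},
    {"x": 45,"y": -2,"z": -7,"wx": 0,"wy": 0,"wz": 0,"gripper": -1},
  ],
)

```text
time_s: 12.15
position: [671.8, 225.8, 55.2]
orientation: [3.135, -0.403, 2.906]
force: [0.5, 0.9, -0.9]
finger_gap: -0.0
grasp_force: 0.0
```

Call:
jog_arm(
  deltas=[
    {"x": 8,"y": 0,"z": -1,"wx": 0,"wy": 0,"wz": 0,"gripper": -1},
    {"x": 15,"y": 0,"z": -2,"wx": 0,"wy": 0,"wz": 0,"gripper": -1},
    {"x": 29,"y": 0,"z": -1,"wx": 0,"wy": 0,"wz": 0,"gripper": -1},
    {"x": 36,"y": 0,"z": 2,"wx": 0,"wy": 0,"wz": 0,"gripper": -1},
    {"x": 36,"y": 0,"z": 2,"wx": 0,"wy": 0,"wz": 0,"gripper": -1},
    {"x": 36,"y": 0,"z": 2,"wx": 0,"wy": 0,"wz": 0,"gripper": -1},
    {"x": 36,"y": 0,"z": 2,"wx": 0,"wy": 0,"wz": 0,"gripper": -1},
    {"x": 36,"y": 0,"z": 2,"wx": 0,"wy": 0,"wz": 0,"gripper": -1},
  ],
)

```text
time_s: 12.95
position: [638.6, 233.5, 66.6]
orientation: [3.135, -0.404, 2.906]
force: [-0.3, -0.0, -0.0]
finger_gap: -0.2
grasp_force: 0.0
```

```bash
cat > m7.py <<'E'
from plan import *
P=Plan();retreat(P,'b',30);P.to(cart(120,-180,180),tilt(YW,CR.apply([0,1,0]),.4));P.end()
E
python3 m7.py
```

```text
x:-25 y:2 z:-14 wx:0 wy:0 wz:0 n1
x:-23 y:2 z:-50 wx:0 wy:0 wz:0 n1
x:-20 y:2 z:-85 wx:0 wy:0 wz:0 n1
x:-18 y:2 z:-120 wx:0 wy:0 wz:0 n1
x:-9 y:-33 z:-118 wx:-0.06 wy:-0.07 wz:-0.01 n1
x:0 y:-68 z:-116 wx:-0.13 wy:-0.13 wz:-0.03 n3 
--
x:10 y:-34 z:-4 wx:-0.06 wy:-0.07 wz:-0.01 n1
x:20 y:-69 z:-8 wx:-0.13 wy:-0.14 wz:-0.02 n1
x:30 y:-103 z:-12 wx:-0.19 wy:-0.2 wz:-0.04 n1
x:40 y:-138 z:-16 wx:-0.26 wy:-0.27 wz:-0.05 n5 
--
end [598.4  28.8 179.8] [2.740e+00 1.000e-03 2.902e+00]
```

```bash
python3 - <<'E'
from h import *
f,d=manip.grab_frame("scene");cv2.imwrite("pics/s2.png",cv2.resize(f[120:320,230:530],None,fx=2,fy=2))
E
```

```text
(no output)
```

View pics/s2.png

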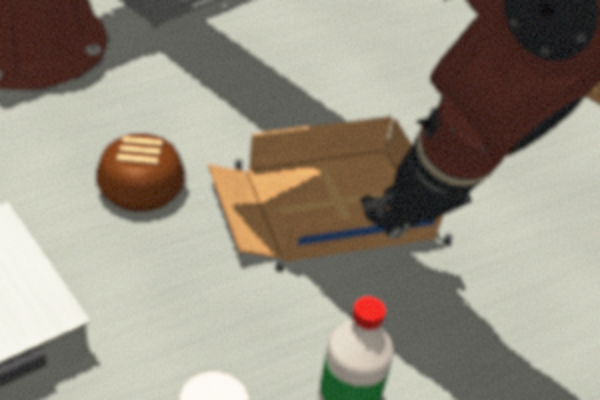

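Wall b is up, with its stripe at (370,232), and so is d. Before retreating I'll press b a few mm further to feel its stop.

Call:
jog_arm(
  deltas=[
    {"x": 3,"y": 0,"z": 1,"wx": 0,"wy": 0,"wz": 0,"gripper": -1},
    {"x": 6,"y": 0,"z": 2,"wx": 0,"wy": 0,"wz": 0,"gripper": -1},
    {"x": 6,"y": 0,"z": 2,"wx": 0,"wy": 0,"wz": 0,"gripper": -1},
    {"x": 6,"y": 0,"z": 2,"wx": 0,"wy": 0,"wz": 0,"gripper": -1},
    {"x": 6,"y": 0,"z": 2,"wx": 0,"wy": 0,"wz": 0,"gripper": -1},
    {"x": 6,"y": 0,"z": 2,"wx": 0,"wy": 0,"wz": 0,"gripper": -1},
    {"x": 6,"y": 0,"z": 2,"wx": 0,"wy": 0,"wz": 0,"gripper": -1},
    {"x": 6,"y": 0,"z": 2,"wx": 0,"wy": 0,"wz": 0,"gripper": -1},
  ],
)

```text
time_s: 13.8
position: [632.9, 234.9, 67.5]
orientation: [3.135, -0.402, 2.906]
force: [3.5, -2.2, -3.5]
finger_gap: -0.2
grasp_force: 2.5
```

```bash
python3 m7.py
```

```text
x:-31 y:2 z:-16 wx:0 wy:0 wz:0 n1
x:-29 y:2 z:-51 wx:0 wy:0 wz:0 n1
x:-26 y:2 z:-86 wx:0 wy:0 wz:0 n1
x:-24 y:2 z:-122 wx:0 wy:0 wz:0 n1
x:-15 y:-33 z:-120 wx:-0.06 wy:-0.07 wz:-0.01 n1
x:-6 y:-68 z:-118 wx:-0.13 wy:-0.13 wz:-0.03 n3 
--
x:10 y:-34 z:-4 wx:-0.06 wy:-0.07 wz:-0.01 n1
x:20 y:-69 z:-8 wx:-0.13 wy:-0.13 wz:-0.02 n1
x:30 y:-103 z:-12 wx:-0.19 wy:-0.2 wz:-0.04 n1
x:41 y:-138 z:-16 wx:-0.26 wy:-0.27 wz:-0.05 n5 
--
end [597.7  29.  180.4] [2.739 0.003 2.903]
```

Call:
jog_arm(
  deltas=[
    {"x": -31,"y": 2,"z": -16,"wx": 0,"wy": 0,"wz": 0,"gripper": -1},
    {"x": -29,"y": 2,"z": -51,"wx": 0,"wy": 0,"wz": 0,"gripper": -1},
    {"x": -26,"y": 2,"z": -86,"wx": 0,"wy": 0,"wz": 0,"gripper": -1},
    {"x": -24,"y": 2,"z": -122,"wx": 0,"wy": 0,"wz": 0,"gripper": -1},
    {"x": -15,"y": -33,"z": -120,"wx": -0.06,"wy": -0.07,"wz": -0.01,"gripper": -1},
    {"x": -6,"y": -68,"z": -118,"wx": -0.13,"wy": -0.13,"wz": -0.03,"gripper": -1},
    {"x": -6,"y": -68,"z": -118,"wx": -0.13,"wy": -0.13,"wz": -0.03,"gripper": -1},
    {"x": -6,"y": -68,"z": -118,"wx": -0.13,"wy": -0.13,"wz": -0.03,"gripper": -1},
  ],
)

```text
time_s: 14.6
position: [671.4, 160.1, 173.4]
orientation: [3.003, -0.277, 2.927]
force: [1.7, -1.0, 0.6]
finger_gap: 0.1
grasp_force: 0.0
```

Call:
jog_arm(
  deltas=[
    {"x": 10,"y": -34,"z": -4,"wx": -0.06,"wy": -0.07,"wz": -0.01,"gripper": -1},
    {"x": 20,"y": -69,"z": -8,"wx": -0.13,"wy": -0.13,"wz": -0.02,"gripper": -1},
    {"x": 30,"y": -103,"z": -12,"wx": -0.19,"wy": -0.2,"wz": -0.04,"gripper": -1},
    {"x": 41,"y": -138,"z": -16,"wx": -0.26,"wy": -0.27,"wz": -0.05,"gripper": -1},
    {"x": 41,"y": -138,"z": -16,"wx": -0.26,"wy": -0.27,"wz": -0.05,"gripper": -1},
    {"x": 41,"y": -138,"z": -16,"wx": -0.26,"wy": -0.27,"wz": -0.05,"gripper": -1},
    {"x": 41,"y": -138,"z": -16,"wx": -0.26,"wy": -0.27,"wz": -0.05,"gripper": -1},
    {"x": 41,"y": -138,"z": -16,"wx": -0.26,"wy": -0.27,"wz": -0.05,"gripper": -1},
  ],
)

```text
time_s: 15.4
position: [604.1, 34.4, 182.1]
orientation: [2.747, -0.005, 2.905]
force: [-0.7, -0.8, -0.0]
finger_gap: 0.3
grasp_force: 0.0
```

```bash
cat > m8.py <<'E'
from plan import *
P=Plan();print(P.p,P.R.as_euler('xyz'));wall(P,'c',45,path='approach')
E
python3 m8.py
```

```text
[604.09214812  34.44414226 182.14823703] [ 2.74678371 -0.00536531  2.90548966]
x:26 y:-16 z:14 wx:0 wy:0 wz:0 n1
x:53 y:-31 z:27 wx:0 wy:0 wz:0 n1
x:79 y:-47 z:41 wx:-0.01 wy:-0.01 wz:0 n1
x:79 y:-56 z:64 wx:-0.01 wy:-0.01 wz:0 n1
x:79 y:-65 z:86 wx:-0.01 wy:-0.01 wz:0 n1
x:79 y:-74 z:109 wx:-0.01 wy:-0.01 wz:0 n3 
--
x:0 y:-9 z:23 wx:0 wy:0 wz:0 n8 
--
end [520.7  28.2  28.8] [2.737 0.004 2.902]
```

Call:
jog_arm(
  deltas=[
    {"x": 26,"y": -16,"z": 14,"wx": 0,"wy": 0,"wz": 0,"gripper": -1},
    {"x": 53,"y": -31,"z": 27,"wx": 0,"wy": 0,"wz": 0,"gripper": -1},
    {"x": 79,"y": -47,"z": 41,"wx": -0.01,"wy": -0.01,"wz": 0,"gripper": -1},
    {"x": 79,"y": -56,"z": 64,"wx": -0.01,"wy": -0.01,"wz": 0,"gripper": -1},
    {"x": 79,"y": -65,"z": 86,"wx": -0.01,"wy": -0.01,"wz": 0,"gripper": -1},
    {"x": 79,"y": -83,"z": 132,"wx": -0.01,"wy": -0.01,"wz": 0,"gripper": -1},
    {"x": 79,"y": -83,"z": 132,"wx": -0.01,"wy": -0.01,"wz": 0,"gripper": -1},
    {"x": 79,"y": -83,"z": 132,"wx": -0.01,"wy": -0.01,"wz": 0,"gripper": -1},
  ],
)

```text
time_s: 16.2
position: [519.7, 28.0, 27.7]
orientation: [2.737, 0.002, 2.901]
force: [0.1, -0.0, 0.6]
finger_gap: -0.1
grasp_force: 0.0
```

```bash
sed -i 's/,(4,48)\]/,(0,48)]/' plan.py; cat > m9.py <<'E'
from plan import *
P=Plan();print(P.p,P.R.as_euler('xyz'));wall(P,'c',45)
E
python3 m9.py
```

```text
[519.71011393  28.0419565   27.6537481 ] [2.73652232e+00 1.70322791e-03 2.90143923e+00]
x:-1 y:1 z:-1 wx:0.01 wy:0 wz:0 n1
x:-1 y:13 z:4 wx:0.01 wy:0 wz:0 n1
x:-1 y:25 z:9 wx:0.01 wy:0 wz:0 n1
x:-1 y:32 z:2 wx:0.01 wy:0 wz:0 n1
x:-1 y:40 z:-3 wx:0.01 wy:0 wz:0 n1
x:-1 y:47 z:-7 wx:0.01 wy:0 wz:0 n3 
--
x:0 y:8 z:-2 wx:0 wy:0 wz:0 n1
x:0 y:15 z:-3 wx:0 wy:0 wz:0 n1
x:0 y:29 z:-1 wx:0 wy:0 wz:0 n1
x:0 y:40 z:3 wx:0 wy:0 wz:0 n5 
--
end [539.3 104.1  65.2] [2.747e+00 2.000e-03 2.901e+00]
```

Call:
jog_arm(
  deltas=[
    {"x": -1,"y": 1,"z": -1,"wx": 0,"wy": 0,"wz": 0,"gripper": -1},
    {"x": -1,"y": 13,"z": 4,"wx": 0,"wy": 0,"wz": 0,"gripper": -1},
    {"x": -1,"y": 25,"z": 9,"wx": 0,"wy": 0,"wz": 0,"gripper": -1},
    {"x": -1,"y": 32,"z": 2,"wx": 0,"wy": 0,"wz": 0,"gripper": -1},
    {"x": -1,"y": 40,"z": -3,"wx": 0,"wy": 0,"wz": 0,"gripper": -1},
    {"x": -1,"y": 47,"z": -7,"wx": 0,"wy": 0,"wz": 0,"gripper": -1},
    {"x": -1,"y": 47,"z": -7,"wx": 0,"wy": 0,"wz": 0,"gripper": -1},
    {"x": -1,"y": 47,"z": -7,"wx": 0,"wy": 0,"wz": 0,"gripper": -1},
  ],
)

```text
time_s: 17.0
position: [530.2, 66.2, 54.1]
orientation: [2.736, 0.004, 2.9]
force: [-0.4, -0.8, -0.5]
finger_gap: -0.5
grasp_force: 0.0
```

Call:
jog_arm(
  deltas=[
    {"x": 0,"y": 8,"z": -2,"wx": 0,"wy": 0,"wz": 0,"gripper": -1},
    {"x": 0,"y": 15,"z": -3,"wx": 0,"wy": 0,"wz": 0,"gripper": -1},
    {"x": 0,"y": 29,"z": -1,"wx": 0,"wy": 0,"wz": 0,"gripper": -1},
    {"x": 0,"y": 37,"z": 3,"wx": 0,"wy": 0,"wz": 0,"gripper": -1},
    {"x": 0,"y": 37,"z": 3,"wx": 0,"wy": 0,"wz": 0,"gripper": -1},
    {"x": 0,"y": 40,"z": 3,"wx": 0,"wy": 0,"wz": 0,"gripper": -1},
    {"x": 0,"y": 40,"z": 3,"wx": 0,"wy": 0,"wz": 0,"gripper": -1},
    {"x": 0,"y": 40,"z": 3,"wx": 0,"wy": 0,"wz": 0,"gripper": -1},
  ],
)

```text
time_s: 17.8
position: [538.5, 103.4, 66.3]
orientation: [2.737, 0.002, 2.9]
force: [-0.2, 0.1, -0.3]
finger_gap: 0.1
grasp_force: 0.0
```

```bash
cat > m10.py <<'E'
from plan import *
P=Plan();P.to(cart(45,-140,75));P.to(cart(60,-190,180));P.to([560,-150,180],down(PY+np.pi));P.end()
E
python3 m10.py
```

```text
x:-1 y:-13 z:-15 wx:0 wy:0 wz:0 n1
x:-6 y:-15 z:-54 wx:0 wy:0 wz:0 n1
x:-11 y:-16 z:-93 wx:0 wy:0 wz:0 n1
x:-16 y:-18 z:-131 wx:0 wy:0 wz:0 n1
x:-29 y:-50 z:-145 wx:0.08 wy:0.01 wz:-0.07 n1
x:-42 y:-81 z:-159 wx:0.16 wy:0.03 wz:-0.13 n3 
--
x:-9 y:-35 z:-8 wx:0.08 wy:0.01 wz:-0.07 n1
x:-17 y:-70 z:-17 wx:0.16 wy:0.03 wz:-0.13 n1
x:-26 y:-105 z:-25 wx:0.24 wy:0.04 wz:-0.2 n6 
--
end [ 560.3 -149.9  179.9] [ 3.14  -0.    -3.048]
```

Call:
jog_arm(
  deltas=[
    {"x": 0,"y": 3,"z": 1,"wx": 0,"wy": 0,"wz": 0,"gripper": -1},
    {"x": 0,"y": 5,"z": 2,"wx": 0,"wy": 0,"wz": 0,"gripper": -1},
    {"x": 0,"y": 5,"z": 2,"wx": 0,"wy": 0,"wz": 0,"gripper": -1},
    {"x": 0,"y": 5,"z": 2,"wx": 0,"wy": 0,"wz": 0,"gripper": -1},
    {"x": 0,"y": 5,"z": 2,"wx": 0,"wy": 0,"wz": 0,"gripper": -1},
    {"x": 0,"y": 5,"z": 2,"wx": 0,"wy": 0,"wz": 0,"gripper": -1},
    {"x": 0,"y": 5,"z": 2,"wx": 0,"wy": 0,"wz": 0,"gripper": -1},
    {"x": 0,"y": 5,"z": 2,"wx": 0,"wy": 0,"wz": 0,"gripper": -1},
  ],
)

```text
time_s: 18.6
position: [540.1, 108.3, 66.7]
orientation: [2.737, 0.003, 2.9]
force: [0.2, 0.1, -0.5]
finger_gap: 0.3
grasp_force: 0.0
```

```bash
python3 m10.py;python3 - <<'E'
from h import *
f,d=manip.grab_frame("scene");cv2.imwrite("pics/s3.png",cv2.resize(f[120:320,230:530],None,fx=2,fy=2))
E
```

```text
x:0 y:-18 z:-17 wx:0 wy:0 wz:0 n1
x:-5 y:-20 z:-56 wx:0 wy:0 wz:0 n1
x:-11 y:-21 z:-94 wx:0 wy:0 wz:0 n1
x:-16 y:-23 z:-133 wx:0 wy:0 wz:0 n1
x:-29 y:-55 z:-147 wx:0.08 wy:0.01 wz:-0.07 n1
x:-42 y:-86 z:-160 wx:0.16 wy:0.03 wz:-0.13 n3 
--
x:-8 y:-35 z:-9 wx:0.08 wy:0.01 wz:-0.07 n1
x:-17 y:-70 z:-17 wx:0.16 wy:0.03 wz:-0.13 n1
x:-25 y:-105 z:-26 wx:0.24 wy:0.04 wz:-0.2 n6 
--
end [ 559.5 -149.9  180.4] [ 3.141e+00  1.000e-03 -3.048e+00]
```

View pics/s3.png

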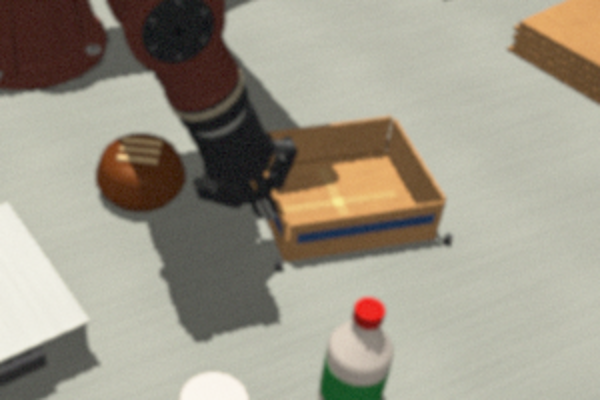

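Walls a, b and d are up. Wall c, at (270,210) behind the fingers, is close, so I'll keep pressing until it resists.

Call:
jog_arm(
  deltas=[
    {"x": 0,"y": 3,"z": 1,"wx": 0,"wy": 0,"wz": 0,"gripper": -1},
    {"x": 0,"y": 5,"z": 2,"wx": 0,"wy": 0,"wz": 0,"gripper": -1},
    {"x": 0,"y": 5,"z": 2,"wx": 0,"wy": 0,"wz": 0,"gripper": -1},
    {"x": 0,"y": 5,"z": 2,"wx": 0,"wy": 0,"wz": 0,"gripper": -1},
    {"x": 0,"y": 5,"z": 2,"wx": 0,"wy": 0,"wz": 0,"gripper": -1},
    {"x": 0,"y": 5,"z": 2,"wx": 0,"wy": 0,"wz": 0,"gripper": -1},
    {"x": 0,"y": 5,"z": 2,"wx": 0,"wy": 0,"wz": 0,"gripper": -1},
    {"x": 0,"y": 5,"z": 2,"wx": 0,"wy": 0,"wz": 0,"gripper": -1},
  ],
)

```text
time_s: 19.45
position: [541.0, 111.0, 66.7]
orientation: [2.742, 0.003, 2.897]
force: [-7.4, -18.1, 9.7]
finger_gap: 0.1
grasp_force: 9.8
```

```bash
python3 m10.py
```

```text
x:0 y:-21 z:-18 wx:0 wy:0 wz:0 n1
x:-5 y:-23 z:-57 wx:0 wy:0 wz:0 n1
x:-10 y:-24 z:-95 wx:0 wy:0 wz:0 n1
x:-16 y:-26 z:-134 wx:0 wy:0 wz:0 n1
x:-29 y:-58 z:-147 wx:0.08 wy:0.01 wz:-0.07 n1
x:-42 y:-90 z:-161 wx:0.16 wy:0.03 wz:-0.13 n3 
--
x:-9 y:-35 z:-8 wx:0.08 wy:0.01 wz:-0.07 n1
x:-17 y:-70 z:-17 wx:0.16 wy:0.03 wz:-0.13 n1
x:-26 y:-105 z:-25 wx:0.24 wy:0.04 wz:-0.2 n6 
--
end [ 560.  -150.4  180. ] [-3.137e+00 -1.000e-03 -3.050e+00]
```

Call:
jog_arm(
  deltas=[
    {"x": 0,"y": -21,"z": -18,"wx": 0,"wy": 0,"wz": 0,"gripper": -1},
    {"x": -5,"y": -23,"z": -57,"wx": 0,"wy": 0,"wz": 0,"gripper": -1},
    {"x": -10,"y": -24,"z": -95,"wx": 0,"wy": 0,"wz": 0,"gripper": -1},
    {"x": -16,"y": -26,"z": -134,"wx": 0,"wy": 0,"wz": 0,"gripper": 0.3},
    {"x": -29,"y": -58,"z": -147,"wx": 0.08,"wy": 0.01,"wz": -0.07,"gripper": 0.3},
    {"x": -42,"y": -90,"z": -161,"wx": 0.16,"wy": 0.03,"wz": -0.13,"gripper": 0.3},
    {"x": -42,"y": -90,"z": -161,"wx": 0.16,"wy": 0.03,"wz": -0.13,"gripper": 0.3},
    {"x": -42,"y": -90,"z": -161,"wx": 0.16,"wy": 0.03,"wz": -0.13,"gripper": 0.3},
  ],
)

```text
time_s: 20.25
position: [547.0, -38.1, 179.4]
orientation: [2.897, 0.016, 3.031]
force: [0.1, 0.2, 0.2]
finger_gap: 55.5
grasp_force: 0.0
```

Call:
jog_arm(
  deltas=[
    {"x": -9,"y": -35,"z": -8,"wx": 0.08,"wy": 0.01,"wz": -0.07,"gripper": 0.3},
    {"x": -17,"y": -70,"z": -17,"wx": 0.16,"wy": 0.03,"wz": -0.13,"gripper": 0.3},
    {"x": -26,"y": -105,"z": -25,"wx": 0.24,"wy": 0.04,"wz": -0.2,"gripper": 0.3},
    {"x": -26,"y": -105,"z": -25,"wx": 0.24,"wy": 0.04,"wz": -0.2,"gripper": 0.3},
    {"x": -26,"y": -105,"z": -25,"wx": 0.24,"wy": 0.04,"wz": -0.2,"gripper": 0.3},
    {"x": -26,"y": -105,"z": -25,"wx": 0.24,"wy": 0.04,"wz": -0.2,"gripper": 0.3},
    {"x": -26,"y": -105,"z": -25,"wx": 0.24,"wy": 0.04,"wz": -0.2,"gripper": 0.3},
    {"x": -26,"y": -105,"z": -25,"wx": 0.24,"wy": 0.04,"wz": -0.2,"gripper": 0.3},
  ],
)

```text
time_s: 21.05
position: [560.7, -147.8, 178.9]
orientation: [3.14, 0.001, -3.048]
force: [0.2, -0.2, 0.2]
finger_gap: 55.7
grasp_force: 0.0
```

```bash
python3 - <<'E'
from h import *
f,d=manip.grab_frame("top");cv2.imwrite("pics/t3.png",f);np.savez("t3.npz",f=f,d=d)
f,d=manip.grab_frame("scene");cv2.imwrite("pics/s4.png",cv2.resize(f[120:340,140:500],None,fx=2,fy=2));np.savez("s4.npz",f=f,d=d)
t=manip.get_state();print(t['position'],t['orientation'],t['finger_gap'])
E
```

```text
[ 560.8511309  -148.08665145  178.95424124] [ 3.14037742e+00  7.59962843e-04 -3.04789661e+00] 55.46312864565482
```

View pics/s4.png

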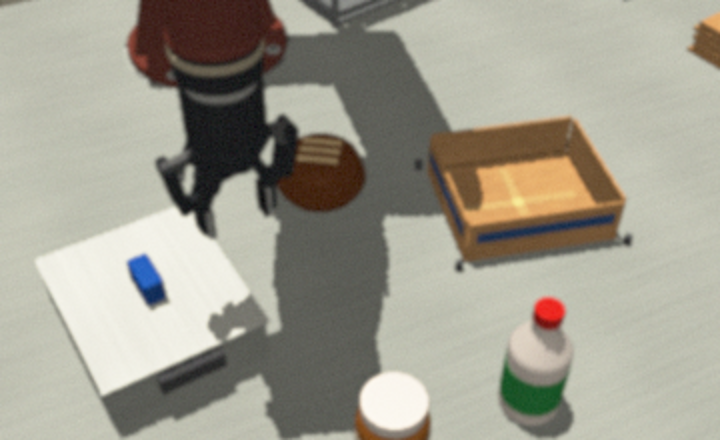

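View pics/t3.png

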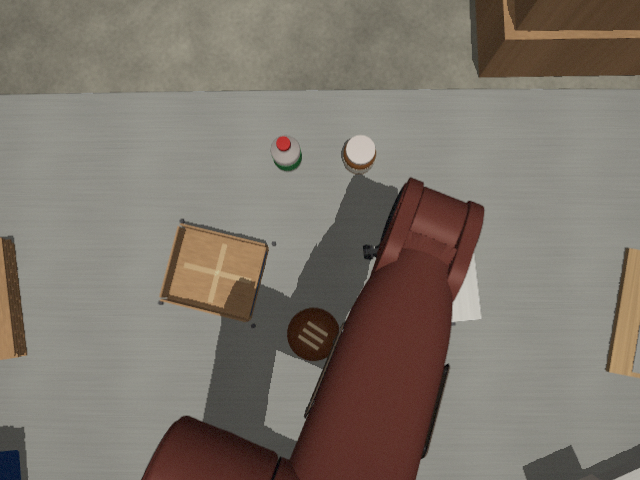

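All four walls stand upright and the lid is still seated, with its knob at about (147,280) in the crop. I'll cross-check the knob's position in the scene view, then plan the grasp.

```bash
cat > m11.py <<'E'
from plan import *
from h import *
c=cam("scene")
for n in("scene0","s4"):
    f=np.load(n+".npz")["f"].astype(int);m=(((f[...,0]-f[...,2])>50)*255).astype(np.uint8)
    p=biggest(m,(180,220,250,290));m2=p.mean(0);print(n,len(p),p.min(0),p.max(0),plane(c,m2[0],m2[1],82.).round(1))
P=Plan();g=PO+np.array([0,0,0]);D=down(PY+np.pi)
P.to(g+[0,0,150],D);P.to(g+[0,0,100]);P.to(g+[0,0,91],step=8);P.end()
E
python3 m11.py
```

```text
scene0 56 [204 247] [221 270] [ 522.9 -242.2   82. ]
s4 56 [204 247] [221 270] [ 522.9 -242.2   82. ]
x:17 y:-30 z:10 wx:0 wy:0 wz:0 n1
x:34 y:-60 z:19 wx:0 wy:0 wz:0 n1
x:51 y:-90 z:29 wx:0 wy:0 wz:0 n1
x:51 y:-90 z:54 wx:0 wy:0 wz:0 n1
x:51 y:-90 z:79 wx:0 wy:0 wz:0 n1
x:51 y:-90 z:83 wx:0 wy:0 wz:0 n3 
--
x:0 y:0 z:5 wx:0 wy:0 wz:0 n8 
--
end [ 518.6 -242.4   90.8] [ 3.140e+00  1.000e-03 -3.048e+00]
```

Call:
jog_arm(
  deltas=[
    {"x": 17,"y": -30,"z": 10,"wx": 0,"wy": 0,"wz": 0,"gripper": 0.3},
    {"x": 34,"y": -60,"z": 19,"wx": 0,"wy": 0,"wz": 0,"gripper": 0.3},
    {"x": 51,"y": -91,"z": 29,"wx": 0,"wy": 0,"wz": 0,"gripper": 0.3},
    {"x": 51,"y": -91,"z": 54,"wx": 0,"wy": 0,"wz": 0,"gripper": 0.3},
    {"x": 51,"y": -91,"z": 75,"wx": 0,"wy": 0,"wz": 0,"gripper": 0.3},
    {"x": 51,"y": -91,"z": 82,"wx": 0,"wy": 0,"wz": 0,"gripper": 0.3},
    {"x": 51,"y": -91,"z": 88,"wx": 0,"wy": 0,"wz": 0,"gripper": 0.3},
    {"x": 51,"y": -91,"z": 88,"wx": 0,"wy": 0,"wz": 0,"gripper": 0.3},
  ],
)

```text
time_s: 21.95
position: [518.8, -243.5, 90.8]
orientation: [3.141, 0.001, -3.048]
force: [-0.5, -0.6, 1.6]
finger_gap: 55.3
grasp_force: 0.0
```

Call:
jog_arm(
  deltas=[
    {"x": 0,"y": 0,"z": 0,"wx": 0,"wy": 0,"wz": 0,"gripper": -0.6},
    {"x": 0,"y": 0,"z": 0,"wx": 0,"wy": 0,"wz": 0,"gripper": -0.6},
    {"x": 0,"y": 0,"z": 0,"wx": 0,"wy": 0,"wz": 0,"gripper": -0.6},
    {"x": 0,"y": 0,"z": 0,"wx": 0,"wy": 0,"wz": 0,"gripper": -0.6},
    {"x": 0,"y": 0,"z": 0,"wx": 0,"wy": 0,"wz": 0,"gripper": -0.6},
    {"x": 0,"y": 0,"z": 0,"wx": 0,"wy": 0,"wz": 0,"gripper": -0.6},
    {"x": 0,"y": 0,"z": 0,"wx": 0,"wy": 0,"wz": 0,"gripper": -0.6},
    {"x": 0,"y": 0,"z": 0,"wx": 0,"wy": 0,"wz": 0,"gripper": -0.6},
  ],
  newtons=70,
)

```text
time_s: 22.75
position: [519.4, -243.9, 91.9]
orientation: [3.142, 0.002, -3.048]
force: [-0.7, 1.2, 6.0]
finger_gap: 22.7
grasp_force: 70.1
```

Call:
jog_arm(
  deltas=[
    {"x": 0,"y": 0,"z": -10,"wx": 0,"wy": 0,"wz": 0,"gripper": -0.6},
    {"x": 0,"y": 0,"z": -25,"wx": 0,"wy": 0,"wz": 0,"gripper": -0.6},
    {"x": 0,"y": 0,"z": -45,"wx": 0,"wy": 0,"wz": 0,"gripper": -0.6},
    {"x": 0,"y": 0,"z": -65,"wx": 0,"wy": 0,"wz": 0,"gripper": -0.6},
    {"x": 10,"y": -25,"z": -70,"wx": 0,"wy": 0,"wz": 0,"gripper": -0.6},
    {"x": 20,"y": -60,"z": -70,"wx": 0,"wy": 0,"wz": 0,"gripper": -0.6},
    {"x": 25,"y": -80,"z": -70,"wx": 0,"wy": 0,"wz": 0,"gripper": -0.6},
    {"x": 25,"y": -80,"z": -70,"wx": 0,"wy": 0,"wz": 0,"gripper": -0.6},
  ],
)

```text
time_s: 23.55
position: [500.7, -328.5, 161.2]
orientation: [-3.141, 0.001, -3.051]
force: [-0.1, -0.4, -4.1]
finger_gap: 22.4
grasp_force: 74.5
```

Call:
jog_arm(
  deltas=[
    {"x": 10,"y": -35,"z": 0,"wx": 0,"wy": 0,"wz": 0,"gripper": -0.6},
    {"x": 20,"y": -75,"z": 0,"wx": 0,"wy": 0,"wz": 0,"gripper": -0.6},
    {"x": 30,"y": -110,"z": 0,"wx": 0,"wy": 0,"wz": 0,"gripper": -0.6},
    {"x": 36,"y": -135,"z": 0,"wx": 0,"wy": 0,"wz": 0,"gripper": -0.6},
    {"x": 36,"y": -141,"z": 20,"wx": 0,"wy": 0,"wz": 0,"gripper": -0.6},
    {"x": 36,"y": -141,"z": 45,"wx": 0,"wy": 0,"wz": 0,"gripper": -0.6},
    {"x": 36,"y": -141,"z": 60,"wx": 0,"wy": 0,"wz": 0,"gripper": -0.6},
    {"x": 36,"y": -141,"z": 60,"wx": 0,"wy": 0,"wz": 0,"gripper": -0.6},
  ],
)

```text
time_s: 24.35
position: [477.6, -467.4, 98.2]
orientation: [3.136, -0.002, -3.048]
force: [-0.8, 0.9, -3.5]
finger_gap: 22.9
grasp_force: 74.5
```

```bash
python3 - <<'E'
from h import *
f,d=manip.grab_frame("scene");cv2.imwrite("pics/s5.png",f);np.savez("s5.npz",f=f,d=d)
t=manip.get_state();print(t['position'],t['orientation'],t['finger_gap'],t['force'])
E
```

```text
[ 478.26173916 -468.19417024   99.86529639] [ 3.13838051e+00 -7.57591746e-04 -3.04753213e+00] 22.670601740936785 [ 0.47370282  0.49863299 -2.88504953]
```

View pics/s5.png

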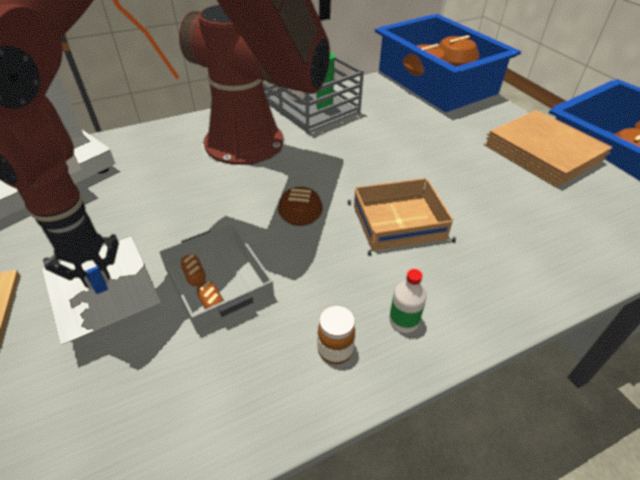

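The lid is held at (95,280). The pan shows two rolls, at (192,270) and (209,293). Lowering the lid.

Call:
jog_arm(
  deltas=[
    {"x": 0,"y": 0,"z": 20,"wx": 0,"wy": 0,"wz": 0,"gripper": -0.6},
    {"x": 0,"y": 0,"z": 40,"wx": 0,"wy": 0,"wz": 0,"gripper": -0.6},
    {"x": 0,"y": 0,"z": 50,"wx": 0,"wy": 0,"wz": 0,"gripper": -0.6},
    {"x": 0,"y": 0,"z": 55,"wx": 0,"wy": 0,"wz": 0,"gripper": -0.6},
    {"x": 0,"y": 0,"z": 58,"wx": 0,"wy": 0,"wz": 0,"gripper": -0.6},
    {"x": 0,"y": 0,"z": 59,"wx": 0,"wy": 0,"wz": 0,"gripper": -0.6},
    {"x": 0,"y": 0,"z": 60,"wx": 0,"wy": 0,"wz": 0,"gripper": -0.6},
    {"x": 0,"y": 0,"z": 60,"wx": 0,"wy": 0,"wz": 0,"gripper": -0.6},
  ],
)

```text
time_s: 25.2
position: [478.9, -469.7, 41.1]
orientation: [3.141, 0.001, -3.048]
force: [0.3, -0.3, -3.8]
finger_gap: 22.7
grasp_force: 74.7
```

Call:
jog_arm(
  deltas=[
    {"x": 0,"y": 0,"z": 1,"wx": 0,"wy": 0,"wz": 0,"gripper": -0.6},
    {"x": 0,"y": 0,"z": 1,"wx": 0,"wy": 0,"wz": 0,"gripper": -0.6},
    {"x": 0,"y": 0,"z": 1,"wx": 0,"wy": 0,"wz": 0,"gripper": -0.6},
    {"x": 0,"y": 0,"z": 1,"wx": 0,"wy": 0,"wz": 0,"gripper": 0.2},
    {"x": 0,"y": 0,"z": 1,"wx": 0,"wy": 0,"wz": 0,"gripper": 0.2},
    {"x": 0,"y": 0,"z": 1,"wx": 0,"wy": 0,"wz": 0,"gripper": 0.2},
    {"x": 0,"y": 0,"z": 1,"wx": 0,"wy": 0,"wz": 0,"gripper": 0.2},
    {"x": 0,"y": 0,"z": 1,"wx": 0,"wy": 0,"wz": 0,"gripper": 0.2},
  ],
)

```text
time_s: 26.0
position: [478.7, -469.5, 39.6]
orientation: [3.141, 0.001, -3.048]
force: [-0.2, -0.3, 0.0]
finger_gap: 51.0
grasp_force: 0.0
```

Call:
jog_arm(
  deltas=[
    {"x": 0,"y": 0,"z": -5,"wx": 0,"wy": 0,"wz": 0,"gripper": 0.2},
    {"x": 0,"y": 0,"z": -20,"wx": 0,"wy": 0,"wz": 0,"gripper": 0.2},
    {"x": 0,"y": 0,"z": -60,"wx": 0,"wy": 0,"wz": 0,"gripper": 0.2},
    {"x": 40,"y": 0,"z": -100,"wx": 0,"wy": 0,"wz": 0,"gripper": 0.2},
    {"x": 80,"y": 0,"z": -130,"wx": 0,"wy": 0,"wz": 0,"gripper": 0.2},
    {"x": 120,"y": 0,"z": -150,"wx": 0,"wy": 0,"wz": 0,"gripper": 0.2},
    {"x": 150,"y": 0,"z": -150,"wx": 0,"wy": 0,"wz": 0,"gripper": 0.2},
    {"x": 150,"y": 0,"z": -150,"wx": 0,"wy": 0,"wz": 0,"gripper": 0.2},
  ],
)

```text
time_s: 26.8
position: [326.2, -484.6, 192.1]
orientation: [-3.14, 0.001, -3.051]
force: [0.2, 0.6, -0.6]
finger_gap: 51.2
grasp_force: 0.0
```

```bash
python3 - <<'E'
from h import *
f,d=manip.grab_frame("top");cv2.imwrite("pics/t4.png",f[160:430,120:620]);np.savez("t4.npz",f=f,d=d)
t=manip.get_state();print(t['position'],t['orientation'],t['finger_gap'],t['force'])
E
```

```text
[ 327.83390097 -484.31899559  191.47473517] [-3.14044596e+00  1.46535615e-03 -3.05062719e+00] 51.16456627527818 [0.52134117 0.24603711 0.25816123]
```

View pics/t4.png

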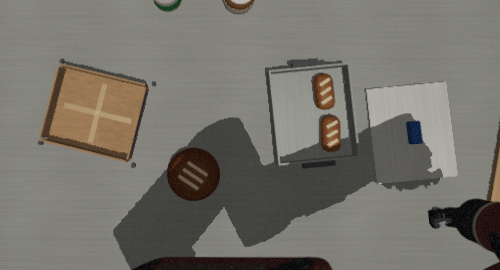

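The pan holds two rolls, at full-image (445,251) and (451,293). The lid is flat on the bench with its knob at about (534,291). Measuring both.

```bash
cat > rolls.py <<'E'
from h import *
def rolls(f,roi,z,exp):
    c=cam("top");h=cv2.cvtColor(f,cv2.COLOR_BGR2HSV);m=cv2.inRange(h,(3,70,30),(28,255,255))
    m=cv2.morphologyEx(m,cv2.MORPH_CLOSE,np.ones((3,3)));mm=np.zeros_like(m);x0,y0,x1,y1=roi;mm[y0:y1,x0:x1]=m[y0:y1,x0:x1]
    for p in cv2.findContours(mm,cv2.RETR_EXTERNAL,cv2.CHAIN_APPROX_NONE)[0]:
        if cv2.contourArea(p)<250: continue
        p=p[:,0];w=plane(c,p[:,0],p[:,1],z)[:,:2].astype(np.float32);(a,s,t)=cv2.minAreaRect(w)
        print(p.mean(0).round(),np.round(a,1),np.round(s,1),round(t,1))
if __name__=="__main__":
    f=np.load("t4.npz")["f"];rolls(f,(390,220,480,325),28.,0)
    from plan import *
    for sx in(1,-1): print("expected",(PO+R.from_euler('z',PY).apply([48*sx,-36,0])).round(1))
    b=f.astype(int);m=(((b[...,0]-b[...,2])>50)*255).astype(np.uint8);p=biggest(m,(500,260,570,320));m2=p.mean(0);print("knob",plane(cam("top"),m2[0],m2[1],41.).round(1))
E
python3 rolls.py
```

```text
[450. 293.] [ 476.9 -284.6] [79.5 42.4] 1.8
[444. 251.] [ 568.9 -271.9] [78.3 42.6] 5.2
expected [ 569.6 -274.3    0. ]
expected [ 474. -283.    0.]
knob [ 466.2 -472.6   41. ]
```

```bash
cat > m12.py <<'E'
from plan import *
P=Plan();D=down(PY+np.pi)
P.to([500,-320,170],D);P.to([569,-272,120]);P.to([569,-272,60],step=30);P.to([569,-272,33],step=20);P.end()
E
python3 m12.py
```

```text
x:-31 y:25 z:4 wx:0 wy:0 wz:0 n1
x:-62 y:49 z:7 wx:0 wy:0 wz:0 n1
x:-93 y:74 z:11 wx:0 wy:0 wz:0 n1
x:-124 y:99 z:14 wx:0 wy:0 wz:0 n1
x:-155 y:123 z:18 wx:0 wy:0 wz:0 n1
x:-186 y:148 z:22 wx:0 wy:0 wz:0 n3 
--
x:-25 y:14 z:16 wx:0 wy:0 wz:0 n1
x:-49 y:28 z:33 wx:0 wy:0 wz:0 n1
x:-73 y:42 z:50 wx:0 wy:0 wz:0 n1
x:-73 y:42 z:80 wx:0 wy:0 wz:0 n1
x:-73 y:42 z:110 wx:0 wy:0 wz:0 n1
x:-73 y:42 z:123 wx:0 wy:0 wz:0 n3 
--
x:0 y:0 z:14 wx:0 wy:0 wz:0 n8 
--
end [ 568.8 -271.7   32.6] [-3.140e+00  1.000e-03 -3.051e+00]
```

Call:
jog_arm(
  deltas=[
    {"x": -31,"y": 25,"z": 4,"wx": 0,"wy": 0,"wz": 0,"gripper": 0.25},
    {"x": -62,"y": 49,"z": 7,"wx": 0,"wy": 0,"wz": 0,"gripper": 0.25},
    {"x": -93,"y": 74,"z": 11,"wx": 0,"wy": 0,"wz": 0,"gripper": 0.25},
    {"x": -130,"y": 99,"z": 14,"wx": 0,"wy": 0,"wz": 0,"gripper": 0.25},
    {"x": -170,"y": 125,"z": 18,"wx": 0,"wy": 0,"wz": 0,"gripper": 0.25},
    {"x": -210,"y": 155,"z": 22,"wx": 0,"wy": 0,"wz": 0,"gripper": 0.25},
    {"x": -240,"y": 175,"z": 35,"wx": 0,"wy": 0,"wz": 0,"gripper": 0.25},
    {"x": -240,"y": 175,"z": 35,"wx": 0,"wy": 0,"wz": 0,"gripper": 0.25},
  ],
)

```text
time_s: 27.65
position: [555.1, -282.4, 153.5]
orientation: [3.139, 0.001, -3.042]
force: [-0.8, 0.4, -0.4]
finger_gap: 53.4
grasp_force: 0.0
```

```bash
sed -i 's/^P.to(\[500,-320,170\],D);P.to(\[569,-272,120\])/P.to([569,-272,120],D)/' m12.py; python3 m12.py
```

```text
x:-15 y:9 z:34 wx:0 wy:0 wz:0.01 n1
x:-15 y:9 z:64 wx:0 wy:0 wz:0.01 n1
x:-15 y:9 z:94 wx:0 wy:0 wz:0.01 n1
x:-15 y:9 z:107 wx:0 wy:0 wz:0.01 n1
x:-15 y:9 z:121 wx:0 wy:0 wz:0.01 n4 
--
end [ 569.2 -271.6   32.5] [ 3.139e+00  1.000e-03 -3.052e+00]
```

Call:
jog_arm(
  deltas=[
    {"x": -15,"y": 9,"z": 34,"wx": 0,"wy": 0,"wz": 0.01,"gripper": 0.25},
    {"x": -15,"y": 9,"z": 64,"wx": 0,"wy": 0,"wz": 0.01,"gripper": 0.25},
    {"x": -15,"y": 9,"z": 94,"wx": 0,"wy": 0,"wz": 0.01,"gripper": 0.25},
    {"x": -15,"y": 9,"z": 107,"wx": 0,"wy": 0,"wz": 0.01,"gripper": 0.25},
    {"x": -15,"y": 9,"z": 119,"wx": 0,"wy": 0,"wz": 0.01,"gripper": 0.25},
    {"x": -15,"y": 9,"z": 121,"wx": 0,"wy": 0,"wz": 0.01,"gripper": 0.25},
    {"x": -15,"y": 9,"z": 121,"wx": 0,"wy": 0,"wz": 0.01,"gripper": 0.25},
    {"x": -15,"y": 9,"z": 121,"wx": 0,"wy": 0,"wz": 0.01,"gripper": 0.25},
  ],
)

```text
time_s: 28.45
position: [566.2, -276.4, 38.9]
orientation: [-3.14, 0.002, -3.058]
force: [-16.8, 14.4, 43.2]
finger_gap: 53.4
grasp_force: 22.6
```

Call:
jog_arm(
  deltas=[
    {"x": 0,"y": 0,"z": 0,"wx": 0,"wy": 0,"wz": 0,"gripper": -0.3},
    {"x": 0,"y": 0,"z": 0,"wx": 0,"wy": 0,"wz": 0,"gripper": -0.3},
    {"x": 0,"y": 0,"z": 0,"wx": 0,"wy": 0,"wz": 0,"gripper": -0.3},
    {"x": 0,"y": 0,"z": 0,"wx": 0,"wy": 0,"wz": 0,"gripper": -0.3},
    {"x": 0,"y": 0,"z": -5,"wx": 0,"wy": 0,"wz": 0,"gripper": -0.3},
    {"x": 0,"y": 0,"z": -35,"wx": 0,"wy": 0,"wz": 0,"gripper": -0.3},
    {"x": 0,"y": 0,"z": -75,"wx": 0,"wy": 0,"wz": 0,"gripper": -0.3},
    {"x": 0,"y": 0,"z": -115,"wx": 0,"wy": 0,"wz": 0,"gripper": -0.3},
  ],
)

```text
time_s: 29.25
position: [566.0, -276.6, 150.9]
orientation: [3.141, 0.001, -3.058]
force: [0.5, -1.4, -0.7]
finger_gap: 40.9
grasp_force: 71.2
```

```bash
cat > place.py <<'E'
from plan import *
y=float(sys.argv[1]);P=Plan();D=down(CY-np.pi/2)
P.to([*cart(0,y,0)[:2],155],D);P.to(cart(0,y,100));P.end()
E
python3 place.py 46
```

```text
x:-1 y:40 z:0 wx:0 wy:0 wz:-0.09 n1
x:-2 y:79 z:-1 wx:0 wy:0 wz:-0.18 n1
x:-3 y:119 z:-1 wx:0 wy:0 wz:-0.27 n1
x:-4 y:158 z:-1 wx:0 wy:0 wz:-0.36 n1
x:-5 y:198 z:-1 wx:0 wy:0 wz:-0.45 n1
x:-6 y:238 z:-2 wx:0 wy:0 wz:-0.54 n3 
--
x:-21 y:33 z:0 wx:0 wy:0 wz:-0.08 n1
x:-43 y:66 z:0 wx:0 wy:0 wz:-0.17 n1
x:-64 y:100 z:0 wx:0 wy:0 wz:-0.26 n1
x:-85 y:133 z:-1 wx:0 wy:0 wz:-0.35 n1
x:-106 y:166 z:-1 wx:0 wy:0 wz:-0.44 n1
x:-128 y:200 z:-1 wx:0 wy:0 wz:-0.53 n3 
--
x:-35 y:18 z:0 wx:0 wy:0 wz:-0.09 n1
x:-70 y:36 z:-1 wx:0 wy:0 wz:-0.18 n1
x:-70 y:36 z:27 wx:0 wy:0 wz:-0.18 n1
x:-70 y:36 z:54 wx:0 wy:0 wz:-0.18 n5 
--
end [534.8 276.8 100.3] [-3.141e+00  1.000e-03 -1.808e+00]
```

Call:
jog_arm(
  deltas=[
    {"x": -1,"y": 40,"z": 0,"wx": 0,"wy": 0,"wz": -0.09,"gripper": -0.3},
    {"x": -2,"y": 79,"z": -1,"wx": 0,"wy": 0,"wz": -0.18,"gripper": -0.3},
    {"x": -3,"y": 119,"z": -1,"wx": 0,"wy": 0,"wz": -0.27,"gripper": -0.3},
    {"x": -4,"y": 158,"z": -1,"wx": 0,"wy": 0,"wz": -0.36,"gripper": -0.3},
    {"x": -5,"y": 198,"z": -1,"wx": 0,"wy": 0,"wz": -0.45,"gripper": -0.3},
    {"x": -6,"y": 238,"z": -2,"wx": 0,"wy": 0,"wz": -0.54,"gripper": -0.3},
    {"x": -6,"y": 238,"z": -2,"wx": 0,"wy": 0,"wz": -0.54,"gripper": -0.3},
    {"x": -6,"y": 238,"z": -2,"wx": 0,"wy": 0,"wz": -0.54,"gripper": -0.3},
  ],
)

```text
time_s: 30.05
position: [552.6, -38.3, 152.0]
orientation: [-3.141, 0.002, -2.517]
force: [-0.1, -1.1, -1.6]
finger_gap: 41.1
grasp_force: 71.3
```

Call:
jog_arm(
  deltas=[
    {"x": -21,"y": 33,"z": 0,"wx": 0,"wy": 0,"wz": -0.08,"gripper": -0.3},
    {"x": -43,"y": 66,"z": 0,"wx": 0,"wy": 0,"wz": -0.17,"gripper": -0.3},
    {"x": -64,"y": 100,"z": 0,"wx": 0,"wy": 0,"wz": -0.26,"gripper": -0.3},
    {"x": -85,"y": 133,"z": -1,"wx": 0,"wy": 0,"wz": -0.35,"gripper": -0.3},
    {"x": -106,"y": 166,"z": -1,"wx": 0,"wy": 0,"wz": -0.44,"gripper": -0.3},
    {"x": -128,"y": 200,"z": -1,"wx": 0,"wy": 0,"wz": -0.53,"gripper": -0.3},
    {"x": -128,"y": 200,"z": -1,"wx": 0,"wy": 0,"wz": -0.53,"gripper": -0.3},
    {"x": -128,"y": 200,"z": -1,"wx": 0,"wy": 0,"wz": -0.53,"gripper": -0.3},
  ],
)

```text
time_s: 30.85
position: [539.8, 197.9, 152.4]
orientation: [-3.141, 0.001, -1.989]
force: [-0.3, -0.4, -0.9]
finger_gap: 40.8
grasp_force: 71.4
```

```bash
python3 place.py 46;python3 - <<'E'
from h import *
f,d=manip.grab_frame("scene");cv2.imwrite("pics/s6.png",cv2.resize(f[100:340,140:500],None,fx=2,fy=2));np.savez("s6.npz",f=f,d=d)
t=manip.get_state();print(t['position'],t['orientation'],t['finger_gap'],t['force'])
E
```

```text
x:-35 y:18 z:-1 wx:0 wy:0 wz:-0.09 n1
x:-70 y:37 z:-3 wx:0 wy:0 wz:-0.18 n1
x:-70 y:37 z:25 wx:0 wy:0 wz:-0.18 n1
x:-70 y:37 z:52 wx:0 wy:0 wz:-0.18 n5 
--
end [534.4 277.  100.5] [-3.141e+00  1.000e-03 -1.809e+00]
[539.77465263 197.19940739 152.3804831 ] [-3.14082475e+00  7.88762285e-04 -1.98998121e+00] 41.15263814874695 [-0.39661016 -0.42648795 -2.05562762]
```

View pics/s6.png

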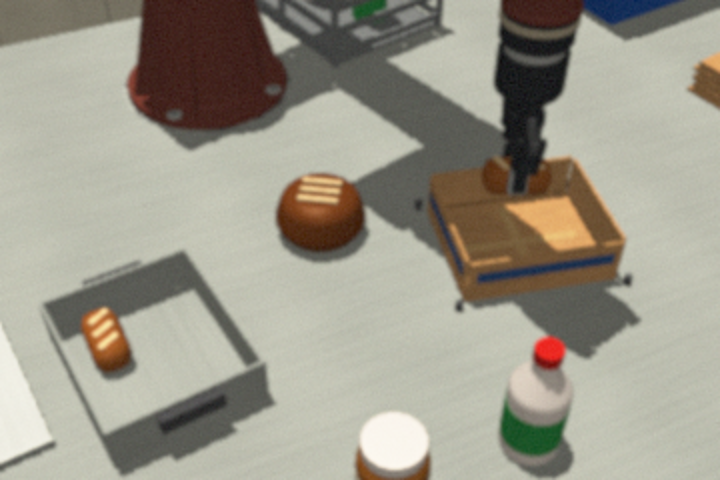

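The first roll is held level, seen at (515,175), and one roll remains at (105,340). Moving over the target and lowering to TCP z of about 40, the height it was picked at.

Call:
jog_arm(
  deltas=[
    {"x": -35,"y": 18,"z": -1,"wx": 0,"wy": 0,"wz": -0.09,"gripper": -0.3},
    {"x": -70,"y": 37,"z": -3,"wx": 0,"wy": 0,"wz": -0.18,"gripper": -0.3},
    {"x": -70,"y": 37,"z": 5,"wx": 0,"wy": 0,"wz": -0.18,"gripper": -0.3},
    {"x": -70,"y": 37,"z": 30,"wx": 0,"wy": 0,"wz": -0.18,"gripper": -0.3},
    {"x": -70,"y": 37,"z": 60,"wx": 0,"wy": 0,"wz": -0.18,"gripper": -0.3},
    {"x": -70,"y": 37,"z": 85,"wx": 0,"wy": 0,"wz": -0.18,"gripper": -0.3},
    {"x": -70,"y": 37,"z": 100,"wx": 0,"wy": 0,"wz": -0.18,"gripper": -0.3},
    {"x": -70,"y": 37,"z": 100,"wx": 0,"wy": 0,"wz": -0.18,"gripper": -0.3},
  ],
)

```text
time_s: 31.7
position: [532.9, 274.8, 50.1]
orientation: [3.139, -0.002, -1.812]
force: [-0.7, -0.5, -0.5]
finger_gap: 41.3
grasp_force: 71.3
```

Call:
jog_arm(
  deltas=[
    {"x": 0,"y": 0,"z": 5,"wx": 0,"wy": 0,"wz": 0,"gripper": -0.3},
    {"x": 0,"y": 0,"z": 9,"wx": 0,"wy": 0,"wz": 0,"gripper": -0.3},
    {"x": 0,"y": 0,"z": 12,"wx": 0,"wy": 0,"wz": 0,"gripper": -0.3},
    {"x": 0,"y": 0,"z": 12,"wx": 0,"wy": 0,"wz": 0,"gripper": -0.3},
    {"x": 0,"y": 0,"z": 12,"wx": 0,"wy": 0,"wz": 0,"gripper": -0.3},
    {"x": 0,"y": 0,"z": 12,"wx": 0,"wy": 0,"wz": 0,"gripper": -0.3},
    {"x": 0,"y": 0,"z": 12,"wx": 0,"wy": 0,"wz": 0,"gripper": -0.3},
    {"x": 0,"y": 0,"z": 12,"wx": 0,"wy": 0,"wz": 0,"gripper": -0.3},
  ],
)

```text
time_s: 32.5
position: [533.8, 277.4, 40.4]
orientation: [-3.141, 0.001, -1.808]
force: [0.5, -0.3, -1.1]
finger_gap: 40.8
grasp_force: 71.3
```

Call:
jog_arm(
  deltas=[
    {"x": 0,"y": 0,"z": 2,"wx": 0,"wy": 0,"wz": 0,"gripper": -0.3},
    {"x": 0,"y": 0,"z": 2,"wx": 0,"wy": 0,"wz": 0,"gripper": -0.3},
    {"x": 0,"y": 0,"z": 2,"wx": 0,"wy": 0,"wz": 0,"gripper": -0.3},
    {"x": 0,"y": 0,"z": 2,"wx": 0,"wy": 0,"wz": 0,"gripper": 0.3},
    {"x": 0,"y": 0,"z": 2,"wx": 0,"wy": 0,"wz": 0,"gripper": 0.3},
    {"x": 0,"y": 0,"z": 2,"wx": 0,"wy": 0,"wz": 0,"gripper": 0.3},
    {"x": 0,"y": 0,"z": -20,"wx": 0,"wy": 0,"wz": 0,"gripper": 0.3},
    {"x": 0,"y": 0,"z": -60,"wx": 0,"wy": 0,"wz": 0,"gripper": 0.3},
  ],
)

```text
time_s: 33.3
position: [531.6, 276.4, 98.2]
orientation: [3.137, -0.002, -1.808]
force: [0.8, 0.3, -0.1]
finger_gap: 55.6
grasp_force: 0.0
```

Call:
jog_arm(
  deltas=[
    {"x": 0,"y": 0,"z": -60,"wx": 0,"wy": 0,"wz": 0,"gripper": 0.3},
    {"x": 0,"y": 0,"z": -60,"wx": 0,"wy": 0,"wz": 0,"gripper": 0.3},
    {"x": 0,"y": 0,"z": -60,"wx": 0,"wy": 0,"wz": 0,"gripper": 0.3},
    {"x": 0,"y": 0,"z": -60,"wx": 0,"wy": 0,"wz": 0,"gripper": 0.3},
    {"x": 0,"y": 0,"z": -60,"wx": 0,"wy": 0,"wz": 0,"gripper": 0.3},
    {"x": 0,"y": 0,"z": -60,"wx": 0,"wy": 0,"wz": 0,"gripper": 0.3},
    {"x": 0,"y": 0,"z": -60,"wx": 0,"wy": 0,"wz": 0,"gripper": 0.3},
    {"x": 0,"y": 0,"z": -60,"wx": 0,"wy": 0,"wz": 0,"gripper": 0.3},
  ],
)

```text
time_s: 34.1
position: [533.4, 277.1, 159.7]
orientation: [3.141, 0.0, -1.808]
force: [-0.1, 0.7, 0.5]
finger_gap: 55.5
grasp_force: 0.0
```

```bash
python3 - <<'E'
from h import *
from rolls import rolls
f,d=manip.grab_frame("top");np.savez("t5.npz",f=f,d=d);cv2.imwrite("pics/t5.png",f[180:380,120:620])
rolls(f,(390,220,480,325),28.,0)
b=f.astype(int);m=(((b[...,0]-b[...,2])>50)*255).astype(np.uint8);p=biggest(m,(490,230,590,340));m2=p.mean(0);print("knob",m2,plane(cam("top"),m2[0],m2[1],41.).round(1))
p=biggest(cv2.inRange(f,(130,130,130),(255,255,255)),(482,200,600,380));w=plane(cam("top"),p[:,0],p[:,1],11.)[:,:2].astype(np.float32);print(cv2.minAreaRect(w))
E
cat > m13.py <<'E'
from plan import *
P=Plan();D=down(PY+np.pi);P.to([500,-150,155],D);P.to([476,-284,130]);P.end()
E
python3 m13.py
```

```text
[450. 293.] [ 476.9 -284.6] [79.5 42.4] 1.8
knob [535.28813559 292.20338983] [ 477.9 -468.3   41. ]
((484.0526123046875, -491.83331298828125), (265.2696533203125, 400.3300476074219), 88.65738677978516)
x:38 y:-6 z:0 wx:0 wy:0 wz:0.11 n1
x:77 y:-12 z:1 wx:0 wy:0 wz:0.23 n1
x:115 y:-18 z:1 wx:0 wy:0 wz:0.34 n1
x:154 y:-25 z:2 wx:0 wy:0 wz:0.45 n1
x:192 y:-31 z:2 wx:0 wy:0 wz:0.56 n1
x:231 y:-37 z:3 wx:0 wy:0 wz:0.68 n3 
--
x:26 y:-29 z:0 wx:0 wy:0 wz:0.11 n1
x:52 y:-58 z:0 wx:0 wy:0 wz:0.22 n1
x:78 y:-87 z:1 wx:0 wy:0 wz:0.34 n1
x:104 y:-116 z:1 wx:0 wy:0 wz:0.45 n1
x:130 y:-145 z:2 wx:0 wy:0 wz:0.56 n1
x:155 y:-168 z:8 wx:0 wy:0 wz:0.56 n3 
--
x:9 y:-33 z:6 wx:0 wy:0 wz:0 n1
x:19 y:-65 z:12 wx:0 wy:0 wz:0 n1
x:28 y:-98 z:19 wx:0 wy:0 wz:0 n6 
--
end [ 475.6 -283.9  129.5] [ 3.141  0.    -3.048]
```

View pics/t5.png

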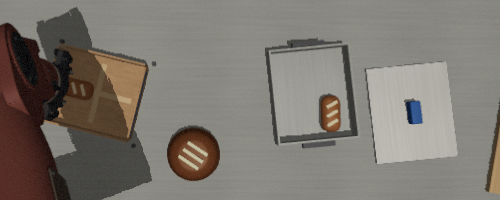

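The first roll lies flat in the carton at crop (80,90), the second roll is at (330,113), and the lid knob is at (414,112), where I left it. I'll approach roll 2 with settled readings.

Call:
jog_arm(
  deltas=[
    {"x": 38,"y": -6,"z": 0,"wx": 0,"wy": 0,"wz": 0.11,"gripper": 0.2},
    {"x": 77,"y": -12,"z": 1,"wx": 0,"wy": 0,"wz": 0.23,"gripper": 0.2},
    {"x": 115,"y": -18,"z": 1,"wx": 0,"wy": 0,"wz": 0.34,"gripper": 0.2},
    {"x": 154,"y": -25,"z": 2,"wx": 0,"wy": 0,"wz": 0.45,"gripper": 0.2},
    {"x": 192,"y": -31,"z": 2,"wx": 0,"wy": 0,"wz": 0.56,"gripper": 0.2},
    {"x": 231,"y": -37,"z": 3,"wx": 0,"wy": 0,"wz": 0.68,"gripper": 0.2},
    {"x": 231,"y": -37,"z": 3,"wx": 0,"wy": 0,"wz": 0.68,"gripper": 0.2},
    {"x": 231,"y": -37,"z": 3,"wx": 0,"wy": 0,"wz": 0.68,"gripper": 0.2},
  ],
)

```text
time_s: 34.95
position: [515.4, 43.3, 157.1]
orientation: [3.141, 0.001, -2.489]
force: [-0.5, 1.1, 0.4]
finger_gap: 51.4
grasp_force: 0.0
```

Call:
jog_arm(
  deltas=[
    {"x": 26,"y": -29,"z": 0,"wx": 0,"wy": 0,"wz": 0.11,"gripper": 0.2},
    {"x": 52,"y": -58,"z": 0,"wx": 0,"wy": 0,"wz": 0.22,"gripper": 0.2},
    {"x": 78,"y": -87,"z": 1,"wx": 0,"wy": 0,"wz": 0.34,"gripper": 0.2},
    {"x": 104,"y": -116,"z": 1,"wx": 0,"wy": 0,"wz": 0.45,"gripper": 0.2},
    {"x": 130,"y": -145,"z": 2,"wx": 0,"wy": 0,"wz": 0.56,"gripper": 0.2},
    {"x": 155,"y": -168,"z": 8,"wx": 0,"wy": 0,"wz": 0.56,"gripper": 0.2},
    {"x": 155,"y": -168,"z": 8,"wx": 0,"wy": 0,"wz": 0.56,"gripper": 0.2},
    {"x": 155,"y": -168,"z": 8,"wx": 0,"wy": 0,"wz": 0.56,"gripper": 0.2},
  ],
)

```text
time_s: 35.75
position: [494.7, -183.1, 148.6]
orientation: [3.14, 0.001, -3.047]
force: [0.3, 0.1, 0.6]
finger_gap: 51.1
grasp_force: 0.0
```

Call:
jog_arm(
  deltas=[
    {"x": 9,"y": -33,"z": 6,"wx": 0,"wy": 0,"wz": 0,"gripper": 0.2},
    {"x": 19,"y": -65,"z": 12,"wx": 0,"wy": 0,"wz": 0,"gripper": 0.2},
    {"x": 28,"y": -98,"z": 19,"wx": 0,"wy": 0,"wz": 0,"gripper": 0.2},
    {"x": 28,"y": -98,"z": 19,"wx": 0,"wy": 0,"wz": 0,"gripper": 0.2},
    {"x": 28,"y": -98,"z": 19,"wx": 0,"wy": 0,"wz": 0,"gripper": 0.2},
    {"x": 28,"y": -98,"z": 19,"wx": 0,"wy": 0,"wz": 0,"gripper": 0.2},
    {"x": 28,"y": -98,"z": 19,"wx": 0,"wy": 0,"wz": 0,"gripper": 0.2},
    {"x": 28,"y": -98,"z": 19,"wx": 0,"wy": 0,"wz": 0,"gripper": 0.2},
  ],
)

```text
time_s: 36.55
position: [476.2, -282.8, 130.0]
orientation: [3.141, 0.001, -3.046]
force: [-0.7, 0.4, -0.6]
finger_gap: 50.7
grasp_force: 0.0
```

```bash
cat > m14.py <<'E'
from plan import *
P=Plan();print(P.p,P.R.as_euler('xyz'));D=down(PY+np.pi);P.to([476,-283,90],D);P.to([476,-283,50],step=20);P.to([476,-283,34],step=10);P.end()
E
python3 m14.py
```

```text
[ 476.20289022 -282.81206837  130.03546591] [ 3.14088279e+00  9.75611497e-04 -3.04643530e+00]
x:0 y:0 z:20 wx:0 wy:0 wz:0 n1
x:0 y:0 z:40 wx:0 wy:0 wz:0 n1
x:0 y:0 z:60 wx:0 wy:0 wz:0 n1
x:0 y:0 z:80 wx:0 wy:0 wz:0 n1
x:0 y:0 z:88 wx:0 wy:0 wz:0 n1
x:0 y:0 z:96 wx:0 wy:0 wz:0 n3 
--
end [ 476.3 -282.7   34. ] [ 3.141e+00  1.000e-03 -3.046e+00]
```

Call:
jog_arm(
  deltas=[
    {"x": 0,"y": 0,"z": 20,"wx": 0,"wy": 0,"wz": 0,"gripper": 0.2},
    {"x": 0,"y": 0,"z": 40,"wx": 0,"wy": 0,"wz": 0,"gripper": 0.2},
    {"x": 0,"y": 0,"z": 60,"wx": 0,"wy": 0,"wz": 0,"gripper": 0.2},
    {"x": 0,"y": 0,"z": 80,"wx": 0,"wy": 0,"wz": 0,"gripper": 0.2},
    {"x": 0,"y": 0,"z": 88,"wx": 0,"wy": 0,"wz": 0,"gripper": 0.2},
    {"x": 0,"y": 0,"z": 94,"wx": 0,"wy": 0,"wz": 0,"gripper": 0.2},
    {"x": 0,"y": 0,"z": 94,"wx": 0,"wy": 0,"wz": 0,"gripper": 0.2},
    {"x": 0,"y": 0,"z": 94,"wx": 0,"wy": 0,"wz": 0,"gripper": 0.2},
  ],
)

```text
time_s: 37.35
position: [475.5, -283.2, 38.1]
orientation: [3.141, 0.0, -3.048]
force: [-9.4, 9.1, 25.9]
finger_gap: 51.4
grasp_force: 13.8
```

Call:
jog_arm(
  deltas=[
    {"x": 0,"y": 0,"z": 0,"wx": 0,"wy": 0,"wz": 0,"gripper": -0.3},
    {"x": 0,"y": 0,"z": 0,"wx": 0,"wy": 0,"wz": 0,"gripper": -0.3},
    {"x": 0,"y": 0,"z": 0,"wx": 0,"wy": 0,"wz": 0,"gripper": -0.3},
    {"x": 0,"y": 0,"z": 0,"wx": 0,"wy": 0,"wz": 0,"gripper": -0.3},
    {"x": 0,"y": 0,"z": -5,"wx": 0,"wy": 0,"wz": 0,"gripper": -0.3},
    {"x": 0,"y": 0,"z": -35,"wx": 0,"wy": 0,"wz": 0,"gripper": -0.3},
    {"x": 0,"y": 0,"z": -75,"wx": 0,"wy": 0,"wz": 0,"gripper": -0.3},
    {"x": 0,"y": 0,"z": -115,"wx": 0,"wy": 0,"wz": 0,"gripper": -0.3},
  ],
)

```text
time_s: 38.15
position: [475.6, -283.4, 152.4]
orientation: [3.14, 0.0, -3.048]
force: [1.1, -0.6, -1.0]
finger_gap: 41.5
grasp_force: 69.3
```

```bash
sed -i 's/^P.to(\[\*/P.to([520,-20,160],down(-2.45));P.to([*/' place.py; python3 place.py -46
```

```text
x:-10 y:37 z:-1 wx:0 wy:0 wz:-0.09 n1
x:-20 y:74 z:-2 wx:0 wy:0 wz:-0.17 n1
x:-30 y:111 z:-3 wx:0 wy:0 wz:-0.26 n1
x:-39 y:147 z:-4 wx:0 wy:0 wz:-0.34 n1
x:-49 y:184 z:-5 wx:0 wy:0 wz:-0.43 n1
x:-59 y:221 z:-6 wx:0 wy:0 wz:-0.51 n3 
--
x:-27 y:27 z:-1 wx:0 wy:0 wz:-0.09 n1
x:-45 y:57 z:0 wx:0 wy:0 wz:-0.19 n1
x:-64 y:86 z:0 wx:0 wy:0 wz:-0.3 n1
x:-83 y:115 z:1 wx:0 wy:0 wz:-0.41 n1
x:-101 y:144 z:2 wx:0 wy:0 wz:-0.52 n1
x:-120 y:173 z:3 wx:0 wy:0 wz:-0.62 n3 
--
x:-32 y:13 z:1 wx:0 wy:0 wz:-0.11 n1
x:-32 y:13 z:29 wx:0 wy:0 wz:-0.11 n1
x:-32 y:13 z:56 wx:0 wy:0 wz:-0.11 n6 
--
end [512.8 187.3 100. ] [ 3.142e+00  1.000e-03 -1.808e+00]
```

Call:
jog_arm(
  deltas=[
    {"x": -10,"y": 37,"z": -1,"wx": 0,"wy": 0,"wz": -0.09,"gripper": -0.3},
    {"x": -20,"y": 74,"z": -2,"wx": 0,"wy": 0,"wz": -0.17,"gripper": -0.3},
    {"x": -30,"y": 111,"z": -3,"wx": 0,"wy": 0,"wz": -0.26,"gripper": -0.3},
    {"x": -39,"y": 147,"z": -4,"wx": 0,"wy": 0,"wz": -0.34,"gripper": -0.3},
    {"x": -49,"y": 184,"z": -5,"wx": 0,"wy": 0,"wz": -0.43,"gripper": -0.3},
    {"x": -59,"y": 221,"z": -6,"wx": 0,"wy": 0,"wz": -0.51,"gripper": -0.3},
    {"x": -59,"y": 221,"z": -6,"wx": 0,"wy": 0,"wz": -0.51,"gripper": -0.3},
    {"x": -59,"y": 221,"z": -6,"wx": 0,"wy": 0,"wz": -0.51,"gripper": -0.3},
  ],
)

```text
time_s: 38.95
position: [514.1, -57.4, 157.5]
orientation: [-3.141, 0.001, -2.536]
force: [-0.7, -0.2, -0.9]
finger_gap: 41.2
grasp_force: 69.5
```

Call:
jog_arm(
  deltas=[
    {"x": -27,"y": 27,"z": -1,"wx": 0,"wy": 0,"wz": -0.09,"gripper": -0.3},
    {"x": -45,"y": 57,"z": 0,"wx": 0,"wy": 0,"wz": -0.19,"gripper": -0.3},
    {"x": -64,"y": 86,"z": 0,"wx": 0,"wy": 0,"wz": -0.3,"gripper": -0.3},
    {"x": -83,"y": 115,"z": 1,"wx": 0,"wy": 0,"wz": -0.41,"gripper": -0.3},
    {"x": -101,"y": 144,"z": 2,"wx": 0,"wy": 0,"wz": -0.52,"gripper": -0.3},
    {"x": -120,"y": 173,"z": 3,"wx": 0,"wy": 0,"wz": -0.62,"gripper": -0.3},
    {"x": -120,"y": 173,"z": 3,"wx": 0,"wy": 0,"wz": -0.62,"gripper": -0.3},
    {"x": -120,"y": 173,"z": 3,"wx": 0,"wy": 0,"wz": -0.62,"gripper": -0.3},
  ],
)

```text
time_s: 39.75
position: [514.6, 151.8, 154.2]
orientation: [-3.141, 0.001, -1.919]
force: [0.1, -0.3, -1.9]
finger_gap: 41.3
grasp_force: 69.5
```

```bash
sed -i 's/^P.to(\[520,-20,160\],down(-2.45));//' place.py; python3 place.py -46
```

```text
x:-33 y:14 z:-1 wx:0 wy:0 wz:-0.11 n1
x:-33 y:14 z:27 wx:0 wy:0 wz:-0.11 n1
x:-33 y:14 z:54 wx:0 wy:0 wz:-0.11 n6 
--
end [512.8 187.6 100.2] [-3.141e+00  1.000e-03 -1.809e+00]
```

Call:
jog_arm(
  deltas=[
    {"x": -33,"y": 14,"z": -1,"wx": 0,"wy": 0,"wz": -0.11,"gripper": -0.3},
    {"x": -33,"y": 14,"z": 0,"wx": 0,"wy": 0,"wz": -0.11,"gripper": -0.3},
    {"x": -33,"y": 14,"z": 20,"wx": 0,"wy": 0,"wz": -0.11,"gripper": -0.3},
    {"x": -33,"y": 14,"z": 45,"wx": 0,"wy": 0,"wz": -0.11,"gripper": -0.3},
    {"x": -33,"y": 14,"z": 75,"wx": 0,"wy": 0,"wz": -0.11,"gripper": -0.3},
    {"x": -33,"y": 14,"z": 98,"wx": 0,"wy": 0,"wz": -0.11,"gripper": -0.3},
    {"x": -33,"y": 14,"z": 104,"wx": 0,"wy": 0,"wz": -0.11,"gripper": -0.3},
    {"x": -33,"y": 14,"z": 104,"wx": 0,"wy": 0,"wz": -0.11,"gripper": -0.3},
  ],
)

```text
time_s: 40.55
position: [512.3, 186.8, 49.8]
orientation: [3.141, 0.0, -1.81]
force: [0.3, 0.7, -0.4]
finger_gap: 41.3
grasp_force: 69.5
```

Call:
jog_arm(
  deltas=[
    {"x": 0,"y": 0,"z": 5,"wx": 0,"wy": 0,"wz": 0,"gripper": -0.3},
    {"x": 0,"y": 0,"z": 9,"wx": 0,"wy": 0,"wz": 0,"gripper": -0.3},
    {"x": 0,"y": 0,"z": 11,"wx": 0,"wy": 0,"wz": 0,"gripper": -0.3},
    {"x": 0,"y": 0,"z": 11,"wx": 0,"wy": 0,"wz": 0,"gripper": -0.3},
    {"x": 0,"y": 0,"z": 11,"wx": 0,"wy": 0,"wz": 0,"gripper": -0.3},
    {"x": 0,"y": 0,"z": 11,"wx": 0,"wy": 0,"wz": 0,"gripper": -0.3},
    {"x": 0,"y": 0,"z": 11,"wx": 0,"wy": 0,"wz": 0,"gripper": -0.3},
    {"x": 0,"y": 0,"z": 11,"wx": 0,"wy": 0,"wz": 0,"gripper": -0.3},
  ],
)

```text
time_s: 41.35
position: [512.6, 188.2, 39.3]
orientation: [-3.141, 0.001, -1.808]
force: [-0.5, 0.4, -1.3]
finger_gap: 41.8
grasp_force: 69.5
```

Call:
jog_arm(
  deltas=[
    {"x": 0,"y": 0,"z": 1,"wx": 0,"wy": 0,"wz": 0,"gripper": -0.3},
    {"x": 0,"y": 0,"z": 1,"wx": 0,"wy": 0,"wz": 0,"gripper": -0.3},
    {"x": 0,"y": 0,"z": 1,"wx": 0,"wy": 0,"wz": 0,"gripper": -0.3},
    {"x": 0,"y": 0,"z": 1,"wx": 0,"wy": 0,"wz": 0,"gripper": 0.3},
    {"x": 0,"y": 0,"z": 1,"wx": 0,"wy": 0,"wz": 0,"gripper": 0.3},
    {"x": 0,"y": 0,"z": 1,"wx": 0,"wy": 0,"wz": 0,"gripper": 0.3},
    {"x": 0,"y": 0,"z": -20,"wx": 0,"wy": 0,"wz": 0,"gripper": 0.3},
    {"x": 0,"y": 0,"z": -60,"wx": 0,"wy": 0,"wz": 0,"gripper": 0.3},
  ],
)

```text
time_s: 42.15
position: [510.4, 187.6, 97.4]
orientation: [3.137, -0.001, -1.808]
force: [0.4, -0.2, 0.7]
finger_gap: 55.6
grasp_force: 0.0
```

Call:
jog_arm(
  deltas=[
    {"x": 0,"y": 0,"z": -30,"wx": 0,"wy": 0,"wz": 0,"gripper": 0.3},
    {"x": 0,"y": 0,"z": -60,"wx": 0,"wy": 0,"wz": 0,"gripper": 0.3},
    {"x": 0,"y": -40,"z": -60,"wx": 0,"wy": 0,"wz": 0.1,"gripper": 0.3},
    {"x": 40,"y": -40,"z": -60,"wx": 0,"wy": 0,"wz": 0.2,"gripper": 0.3},
    {"x": 80,"y": -40,"z": -60,"wx": 0,"wy": 0,"wz": 0.3,"gripper": 0.3},
    {"x": 120,"y": -40,"z": -60,"wx": 0,"wy": 0,"wz": 0.4,"gripper": 0.3},
    {"x": 160,"y": -40,"z": -60,"wx": 0,"wy": 0,"wz": 0.5,"gripper": 0.3},
    {"x": 160,"y": -40,"z": -60,"wx": 0,"wy": 0,"wz": 0.5,"gripper": 0.3},
  ],
)

```text
time_s: 42.95
position: [512.7, 19.5, 158.9]
orientation: [3.142, -0.0, -2.315]
force: [-0.2, 0.4, 0.1]
finger_gap: 55.5
grasp_force: 0.0
```

Call:
jog_arm(
  deltas=[
    {"x": 0,"y": 0,"z": 0,"wx": 0,"wy": 0,"wz": 0,"gripper": 0.3},
    {"x": 0,"y": 0,"z": 0,"wx": 0,"wy": 0,"wz": 0,"gripper": 0.3},
    {"x": 0,"y": 0,"z": 0,"wx": 0,"wy": 0,"wz": 0,"gripper": 0.3},
    {"x": 0,"y": 0,"z": 0,"wx": 0,"wy": 0,"wz": 0,"gripper": 0.3},
    {"x": 0,"y": 0,"z": 0,"wx": 0,"wy": 0,"wz": 0,"gripper": 0.3},
    {"x": 0,"y": 0,"z": 0,"wx": 0,"wy": 0,"wz": 0,"gripper": 0.3},
    {"x": 0,"y": 0,"z": 0,"wx": 0,"wy": 0,"wz": 0,"gripper": 0.3},
    {"x": 0,"y": 0,"z": 0,"wx": 0,"wy": 0,"wz": 0,"gripper": 0.3},
  ],
)

```text
time_s: 43.75
position: [513.8, 23.2, 159.0]
orientation: [3.141, 0.001, -2.308]
force: [0.4, 0.1, 0.2]
finger_gap: 55.3
grasp_force: 0.0
```

```bash
cat > lidpos.py <<'E'
from h import *
f,d=manip.grab_frame("top");cv2.imwrite("pics/t6.png",f[180:380,120:620])
c=cam("top");b=f.astype(int);m=(((b[...,0]-b[...,2])>50)*255).astype(np.uint8);p=biggest(m,(450,180,600,400));m2=p.mean(0);print("knob",m2,plane(c,m2[0],m2[1],41.).round(1))
m=cv2.inRange(f,(150,150,150),(255,255,255));m=cv2.morphologyEx(m,cv2.MORPH_OPEN,np.ones((5,5)))
u,v=map(int,m2);p=biggest(m,(u-60,v-65,u+60,v+65))
w=plane(c,p[:,0],p[:,1],11.)[:,:2].astype(np.float32);print("plate",cv2.minAreaRect(w))
E
python3 lidpos.py
cat > m15.py <<'E'
from plan import *
P=Plan();P.to([450,-130,170],down(PY+np.pi));P.to([478,-469,140]);P.end()
E
python3 m15.py
```

```text
knob [535.37288136 292.20338983] [ 477.9 -468.5   41. ]
plate ((478.2939758300781, -470.10211181640625), (211.7352294921875, 181.63966369628906), 5.279795169830322)
x:22 y:-8 z:-2 wx:0 wy:0 wz:0.11 n1
x:45 y:-16 z:-3 wx:0 wy:0 wz:0.21 n1
x:67 y:-24 z:-5 wx:0 wy:0 wz:0.32 n1
x:89 y:-32 z:-6 wx:0 wy:0 wz:0.42 n1
x:112 y:-40 z:-8 wx:0 wy:0 wz:0.53 n1
x:134 y:-48 z:-10 wx:0 wy:0 wz:0.64 n3 
--
x:13 y:-19 z:-1 wx:0 wy:0 wz:0.1 n1
x:17 y:-57 z:2 wx:0 wy:0 wz:0.1 n1
x:22 y:-95 z:5 wx:0 wy:0 wz:0.1 n1
x:26 y:-132 z:9 wx:0 wy:0 wz:0.1 n1
x:30 y:-170 z:12 wx:0 wy:0 wz:0.1 n1
x:34 y:-207 z:15 wx:0 wy:0 wz:0.1 n3 
--
x:1 y:-38 z:4 wx:0 wy:0 wz:0 n1
x:1 y:-76 z:7 wx:0 wy:0 wz:0 n1
x:2 y:-114 z:10 wx:0 wy:0 wz:0 n1
x:2 y:-152 z:14 wx:0 wy:0 wz:0 n5 
--
end [ 478.  -469.5  139.6] [ 3.141e+00  1.000e-03 -3.048e+00]
```

View pics/t6.png

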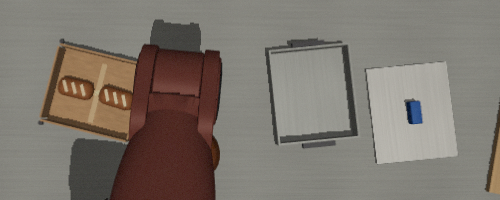

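Both rolls lie flat in the carton, at crop (75,88) and (115,98). The pan is empty and the lid plate is unmoved at (478,-470). Going to the lid.

Call:
jog_arm(
  deltas=[
    {"x": 22,"y": -8,"z": -2,"wx": 0,"wy": 0,"wz": 0.11,"gripper": 0.3},
    {"x": 45,"y": -16,"z": -3,"wx": 0,"wy": 0,"wz": 0.21,"gripper": 0.3},
    {"x": 67,"y": -24,"z": -5,"wx": 0,"wy": 0,"wz": 0.32,"gripper": 0.3},
    {"x": 89,"y": -32,"z": -6,"wx": 0,"wy": 0,"wz": 0.42,"gripper": 0.3},
    {"x": 112,"y": -40,"z": -8,"wx": 0,"wy": 0,"wz": 0.53,"gripper": 0.3},
    {"x": 134,"y": -48,"z": -10,"wx": 0,"wy": 0,"wz": 0.64,"gripper": 0.3},
    {"x": 134,"y": -48,"z": -10,"wx": 0,"wy": 0,"wz": 0.64,"gripper": 0.3},
    {"x": 134,"y": -48,"z": -10,"wx": 0,"wy": 0,"wz": 0.64,"gripper": 0.3},
  ],
)

```text
time_s: 44.6
position: [459.3, -108.5, 169.0]
orientation: [3.141, 0.001, -2.948]
force: [-0.6, -0.4, -0.5]
finger_gap: 55.7
grasp_force: 0.0
```

Call:
jog_arm(
  deltas=[
    {"x": 13,"y": -19,"z": -1,"wx": 0,"wy": 0,"wz": 0.1,"gripper": 0.3},
    {"x": 17,"y": -57,"z": 2,"wx": 0,"wy": 0,"wz": 0.1,"gripper": 0.3},
    {"x": 22,"y": -95,"z": 5,"wx": 0,"wy": 0,"wz": 0.1,"gripper": 0.3},
    {"x": 26,"y": -132,"z": 9,"wx": 0,"wy": 0,"wz": 0.1,"gripper": 0.3},
    {"x": 30,"y": -170,"z": 12,"wx": 0,"wy": 0,"wz": 0.1,"gripper": 0.3},
    {"x": 34,"y": -207,"z": 15,"wx": 0,"wy": 0,"wz": 0.1,"gripper": 0.3},
    {"x": 34,"y": -207,"z": 15,"wx": 0,"wy": 0,"wz": 0.1,"gripper": 0.3},
    {"x": 34,"y": -207,"z": 15,"wx": 0,"wy": 0,"wz": 0.1,"gripper": 0.3},
  ],
)

```text
time_s: 45.4
position: [465.9, -317.5, 153.1]
orientation: [3.14, 0.0, -3.047]
force: [-0.7, 1.1, 0.7]
finger_gap: 55.4
grasp_force: 0.0
```

Call:
jog_arm(
  deltas=[
    {"x": 1,"y": -38,"z": 4,"wx": 0,"wy": 0,"wz": 0,"gripper": 0.3},
    {"x": 1,"y": -76,"z": 7,"wx": 0,"wy": 0,"wz": 0,"gripper": 0.3},
    {"x": 2,"y": -114,"z": 10,"wx": 0,"wy": 0,"wz": 0,"gripper": 0.3},
    {"x": 2,"y": -152,"z": 14,"wx": 0,"wy": 0,"wz": 0,"gripper": 0.3},
    {"x": 2,"y": -152,"z": 14,"wx": 0,"wy": 0,"wz": 0,"gripper": 0.3},
    {"x": 2,"y": -152,"z": 14,"wx": 0,"wy": 0,"wz": 0,"gripper": 0.3},
    {"x": 2,"y": -152,"z": 14,"wx": 0,"wy": 0,"wz": 0,"gripper": 0.3},
    {"x": 2,"y": -152,"z": 14,"wx": 0,"wy": 0,"wz": 0,"gripper": 0.3},
  ],
)

```text
time_s: 46.2
position: [478.4, -467.9, 140.0]
orientation: [3.14, 0.001, -3.046]
force: [0.9, 0.5, 0.3]
finger_gap: 55.3
grasp_force: 0.0
```

```bash
cat > m16.py <<'E'
from plan import *
P=Plan();print(P.p,P.R.as_euler('xyz'));P.to([478.7,-469.7,70],R.from_euler('xyz',[np.pi,0,-3.048]));P.to([478.7,-469.7,40],step=15);P.end()
E
python3 m16.py
```

```text
[ 478.41194658 -467.85922396  139.97729208] [ 3.14040661e+00  7.02256165e-04 -3.04609755e+00]
x:0 y:-1 z:35 wx:0 wy:0 wz:0 n1
x:0 y:-2 z:70 wx:0 wy:0 wz:0 n1
x:0 y:-2 z:85 wx:0 wy:0 wz:0 n1
x:0 y:-2 z:100 wx:0 wy:0 wz:0 n5 
--
end [ 478.7 -469.7   40. ] [ 3.140e+00  1.000e-03 -3.046e+00]
```

Call:
jog_arm(
  deltas=[
    {"x": 0,"y": -1,"z": 30,"wx": 0,"wy": 0,"wz": 0,"gripper": 0.3},
    {"x": 0,"y": -2,"z": 60,"wx": 0,"wy": 0,"wz": 0,"gripper": 0.3},
    {"x": 0,"y": -2,"z": 80,"wx": 0,"wy": 0,"wz": 0,"gripper": 0.3},
    {"x": 0,"y": -2,"z": 92,"wx": 0,"wy": 0,"wz": 0,"gripper": 0.3},
    {"x": 0,"y": -2,"z": 99,"wx": 0,"wy": 0,"wz": 0,"gripper": 0.3},
    {"x": 0,"y": -2,"z": 99,"wx": 0,"wy": 0,"wz": 0,"gripper": 0.3},
    {"x": 0,"y": -2,"z": 99,"wx": 0,"wy": 0,"wz": 0,"gripper": 0.3},
    {"x": 0,"y": -2,"z": 99,"wx": 0,"wy": 0,"wz": 0,"gripper": 0.3},
  ],
)

```text
time_s: 47.0
position: [478.7, -472.0, 41.8]
orientation: [-3.141, 0.002, -3.048]
force: [-0.8, -0.3, -0.1]
finger_gap: 56.0
grasp_force: 0.0
```

Call:
jog_arm(
  deltas=[
    {"x": 0,"y": 0,"z": 0,"wx": 0,"wy": 0,"wz": 0,"gripper": -0.6},
    {"x": 0,"y": 0,"z": 0,"wx": 0,"wy": 0,"wz": 0,"gripper": -0.6},
    {"x": 0,"y": 0,"z": 0,"wx": 0,"wy": 0,"wz": 0,"gripper": -0.6},
    {"x": 0,"y": 0,"z": 0,"wx": 0,"wy": 0,"wz": 0,"gripper": -0.6},
    {"x": 0,"y": 0,"z": 0,"wx": 0,"wy": 0,"wz": 0,"gripper": -0.6},
    {"x": 0,"y": 0,"z": 0,"wx": 0,"wy": 0,"wz": 0,"gripper": -0.6},
    {"x": 0,"y": 0,"z": 0,"wx": 0,"wy": 0,"wz": 0,"gripper": -0.6},
    {"x": 0,"y": 0,"z": 0,"wx": 0,"wy": 0,"wz": 0,"gripper": -0.6},
  ],
  newtons=80,
)

```text
time_s: 47.8
position: [478.4, -471.7, 41.3]
orientation: [3.141, 0.001, -3.048]
force: [-0.4, -0.4, 5.3]
finger_gap: 22.4
grasp_force: 80.0
```

Call:
jog_arm(
  deltas=[
    {"x": 0,"y": 0,"z": -10,"wx": 0,"wy": 0,"wz": 0,"gripper": -0.6},
    {"x": 0,"y": 0,"z": -30,"wx": 0,"wy": 0,"wz": 0,"gripper": -0.6},
    {"x": 0,"y": 0,"z": -60,"wx": 0,"wy": 0,"wz": 0,"gripper": -0.6},
    {"x": 0,"y": 0,"z": -90,"wx": 0,"wy": 0,"wz": 0,"gripper": -0.6},
    {"x": -10,"y": 30,"z": -105,"wx": 0,"wy": 0,"wz": 0,"gripper": -0.6},
    {"x": -20,"y": 65,"z": -105,"wx": 0,"wy": 0,"wz": 0,"gripper": -0.6},
    {"x": -30,"y": 100,"z": -105,"wx": 0,"wy": 0,"wz": 0,"gripper": -0.6},
    {"x": -30,"y": 100,"z": -105,"wx": 0,"wy": 0,"wz": 0,"gripper": -0.6},
  ],
)

```text
time_s: 48.6
position: [498.8, -364.5, 146.0]
orientation: [3.138, -0.0, -3.044]
force: [-0.2, -0.9, -3.5]
finger_gap: 22.7
grasp_force: 79.5
```

Call:
jog_arm(
  deltas=[
    {"x": -10,"y": 35,"z": 0,"wx": 0,"wy": 0,"wz": 0,"gripper": -0.6},
    {"x": -20,"y": 70,"z": 0,"wx": 0,"wy": 0,"wz": 0,"gripper": -0.6},
    {"x": -28,"y": 100,"z": 0,"wx": 0,"wy": 0,"wz": 0,"gripper": -0.6},
    {"x": -32,"y": 123,"z": 0,"wx": 0,"wy": 0,"wz": 0,"gripper": -0.6},
    {"x": -32,"y": 123,"z": 0,"wx": 0,"wy": 0,"wz": 0,"gripper": -0.6},
    {"x": -32,"y": 123,"z": 0,"wx": 0,"wy": 0,"wz": 0,"gripper": -0.6},
    {"x": -32,"y": 123,"z": 0,"wx": 0,"wy": 0,"wz": 0,"gripper": -0.6},
    {"x": -32,"y": 123,"z": 0,"wx": 0,"wy": 0,"wz": 0,"gripper": -0.6},
  ],
)

```text
time_s: 49.4
position: [518.9, -244.7, 145.8]
orientation: [3.141, 0.001, -3.049]
force: [-0.1, 0.3, -3.1]
finger_gap: 22.7
grasp_force: 80.1
```

```bash
cat > m17.py <<'E'
from plan import *
from h import *
P=Plan();print(P.p,P.R.as_euler('xyz'));P.to([519.1,-243.9,115],R.from_euler('xyz',[np.pi,0,-3.048]));P.end()
f,d=manip.grab_frame("scene");cv2.imwrite("pics/s7.png",cv2.resize(f[150:360,100:460],None,fx=2,fy=2))
E
python3 m17.py
```

```text
[ 518.91718401 -244.71434399  145.78750025] [ 3.14101190e+00  7.18076174e-04 -3.04912120e+00]
x:0 y:1 z:31 wx:0 wy:0 wz:0 n8 
--
end [ 518.8 -243.7  114.8] [ 3.141e+00  1.000e-03 -3.049e+00]
```

View pics/s7.png

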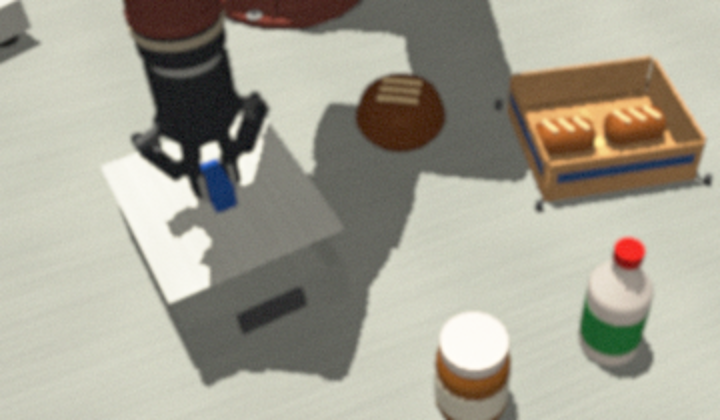

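The lid is level over the pan, with its knob at (218,185). Both rolls are flat in the carton, at (565,133) and (635,122), and the walls are upright. Lowering.

Call:
jog_arm(
  deltas=[
    {"x": 0,"y": 1,"z": 15,"wx": 0,"wy": 0,"wz": 0,"gripper": -0.6},
    {"x": 0,"y": 1,"z": 30,"wx": 0,"wy": 0,"wz": 0,"gripper": -0.6},
    {"x": 0,"y": 1,"z": 38,"wx": 0,"wy": 0,"wz": 0,"gripper": -0.6},
    {"x": 0,"y": 1,"z": 42,"wx": 0,"wy": 0,"wz": 0,"gripper": -0.6},
    {"x": 0,"y": 1,"z": 45,"wx": 0,"wy": 0,"wz": 0,"gripper": -0.6},
    {"x": 0,"y": 1,"z": 48,"wx": 0,"wy": 0,"wz": 0,"gripper": -0.6},
    {"x": 0,"y": 1,"z": 50,"wx": 0,"wy": 0,"wz": 0,"gripper": -0.6},
    {"x": 0,"y": 1,"z": 50,"wx": 0,"wy": 0,"wz": 0,"gripper": -0.6},
  ],
)

```text
time_s: 50.25
position: [519.0, -242.6, 95.8]
orientation: [3.141, 0.001, -3.048]
force: [0.1, 0.4, -3.4]
finger_gap: 22.8
grasp_force: 80.1
```

Call:
jog_arm(
  deltas=[
    {"x": 0,"y": 0,"z": 1,"wx": 0,"wy": 0,"wz": 0,"gripper": -0.6},
    {"x": 0,"y": 0,"z": 2,"wx": 0,"wy": 0,"wz": 0,"gripper": -0.6},
    {"x": 0,"y": 0,"z": 2,"wx": 0,"wy": 0,"wz": 0,"gripper": -0.6},
    {"x": 0,"y": 0,"z": 2,"wx": 0,"wy": 0,"wz": 0,"gripper": -0.6},
    {"x": 0,"y": 0,"z": 2,"wx": 0,"wy": 0,"wz": 0,"gripper": -0.6},
    {"x": 0,"y": 0,"z": 2,"wx": 0,"wy": 0,"wz": 0,"gripper": -0.6},
    {"x": 0,"y": 0,"z": 2,"wx": 0,"wy": 0,"wz": 0,"gripper": -0.6},
    {"x": 0,"y": 0,"z": 2,"wx": 0,"wy": 0,"wz": 0,"gripper": -0.6},
  ],
)

```text
time_s: 51.05
position: [518.9, -242.6, 93.8]
orientation: [3.141, 0.001, -3.048]
force: [0.1, -0.1, -4.0]
finger_gap: 22.5
grasp_force: 80.1
```

Call:
jog_arm(
  deltas=[
    {"x": 0,"y": 0,"z": 1,"wx": 0,"wy": 0,"wz": 0,"gripper": -0.6},
    {"x": 0,"y": 0,"z": 1,"wx": 0,"wy": 0,"wz": 0,"gripper": -0.6},
    {"x": 0,"y": 0,"z": 1,"wx": 0,"wy": 0,"wz": 0,"gripper": -0.6},
    {"x": 0,"y": 0,"z": 1,"wx": 0,"wy": 0,"wz": 0,"gripper": 0.2},
    {"x": 0,"y": 0,"z": 1,"wx": 0,"wy": 0,"wz": 0,"gripper": 0.2},
    {"x": 0,"y": 0,"z": 1,"wx": 0,"wy": 0,"wz": 0,"gripper": 0.2},
    {"x": 0,"y": 0,"z": 1,"wx": 0,"wy": 0,"wz": 0,"gripper": 0.2},
    {"x": 0,"y": 0,"z": 1,"wx": 0,"wy": 0,"wz": 0,"gripper": 0.2},
  ],
)

```text
time_s: 51.85
position: [519.0, -242.7, 92.8]
orientation: [3.141, 0.001, -3.048]
force: [0.1, 0.8, -0.1]
finger_gap: 50.9
grasp_force: 0.0
```

Call:
jog_arm(
  deltas=[
    {"x": 0,"y": 0,"z": -10,"wx": 0,"wy": 0,"wz": 0,"gripper": 0.2},
    {"x": 0,"y": 0,"z": -40,"wx": 0,"wy": 0,"wz": 0,"gripper": 0.2},
    {"x": 0,"y": 0,"z": -80,"wx": 0,"wy": 0,"wz": 0,"gripper": 0.2},
    {"x": 30,"y": -40,"z": -100,"wx": 0,"wy": 0,"wz": 0,"gripper": 0.2},
    {"x": 60,"y": -80,"z": -100,"wx": 0,"wy": 0,"wz": 0,"gripper": 0.2},
    {"x": 90,"y": -120,"z": -100,"wx": 0,"wy": 0,"wz": 0,"gripper": 0.2},
    {"x": 120,"y": -160,"z": -100,"wx": 0,"wy": 0,"wz": 0,"gripper": 0.2},
    {"x": 120,"y": -160,"z": -100,"wx": 0,"wy": 0,"wz": 0,"gripper": 0.2},
  ],
)

```text
time_s: 52.65
position: [411.6, -418.0, 193.5]
orientation: [-3.14, 0.001, -3.053]
force: [0.5, -0.5, -0.9]
finger_gap: 51.4
grasp_force: 0.0
```

Call:
jog_arm(
  deltas=[
    {"x": 20,"y": -30,"z": 0,"wx": 0,"wy": 0,"wz": 0,"gripper": 0.2},
    {"x": 40,"y": -60,"z": 0,"wx": 0,"wy": 0,"wz": 0,"gripper": 0.2},
    {"x": 40,"y": -60,"z": 0,"wx": 0,"wy": 0,"wz": 0,"gripper": 0.2},
    {"x": 40,"y": -60,"z": 0,"wx": 0,"wy": 0,"wz": 0,"gripper": 0.2},
    {"x": 40,"y": -60,"z": 0,"wx": 0,"wy": 0,"wz": 0,"gripper": 0.2},
    {"x": 40,"y": -60,"z": 0,"wx": 0,"wy": 0,"wz": 0,"gripper": 0.2},
    {"x": 40,"y": -60,"z": 0,"wx": 0,"wy": 0,"wz": 0,"gripper": 0.2},
    {"x": 40,"y": -60,"z": 0,"wx": 0,"wy": 0,"wz": 0,"gripper": 0.2},
  ],
)

```text
time_s: 53.45
position: [380.5, -476.2, 192.6]
orientation: [3.141, 0.001, -3.047]
force: [0.1, 0.3, 0.1]
finger_gap: 51.3
grasp_force: 0.0
```

```bash
python3 - <<'E'
from h import *
f,d=manip.grab_frame("top");cv2.imwrite("pics/t8.png",f[180:380,120:620]);c=cam("top");P=cloud(c,d)
f0=np.load("top0.npz");P0=cloud(c,f0["d"])
for n,F in(("start",f0["f"]),("now",f)):
    b=F.astype(int);p=biggest((((b[...,0]-b[...,2])>50)*255).astype(np.uint8),(400,240,470,300));m=p.mean(0);print(n,"knob",m,plane(c,m[0],m[1],93.).round(1))
    p=biggest(cv2.inRange(F,(150,150,150),(255,255,255)),(375,205,495,340));print(cv2.minAreaRect(plane(c,p[:,0],p[:,1],63.)[:,:2].astype(np.float32)))
for u,v in((400,235),(400,315),(465,230),(468,310)):
    s=np.s_[v-4:v+5,u-4:u+5,2];print((u,v),np.nanmedian(P0[s]).round(1),np.nanmedian(P[s]).round(1))
E
```

```text
start knob [435.62295082 273.21311475] [ 518.6 -242.2   93. ]
((518.2471923828125, -243.4952392578125), (209.11898803710938, 180.9617462158203), 5.213876724243164)
now knob [435.51666667 273.        ] [ 519.1 -242.    93. ]
((530.70947265625, -242.45248413085938), (188.53463745117188, 181.26951599121094), 5.407953262329102)
(400, 235) 61.4 62.1
(400, 315) 62.0 61.7
(465, 230) 62.3 62.3
(468, 310) 62.3 61.4
```

View pics/t8.png

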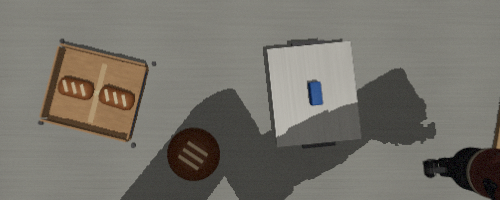

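The knob is back at its starting place, within 0.5 mm, and the plate heights match the start. The shorter plate fit comes from the shadow across the lid. The carton shows both rolls flat at (75,88) and (117,97), with the walls up. Handing in.

```bash
python3 -c "
from plant import manip
print(manip.job_done())"
```

```text
the job is handed in; nothing more can be done
None
```

I handed the job in at about 53 s: all four walls are upright, both rolls (only two were in the pan) lie flat in the carton, and the lid is seated level on the empty pan; the hand-in call returned no verdict.

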